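# Put three bench items back on their own parking plates

## Robot

A 6-joint arm with a two-finger parallel gripper is mounted at the origin on a cart in front of the work surface, level with it; the furniture and walls round the work are solid. World frame = base frame: x ahead of the robot, y to its left, z up, the work surface at z = 0. Lengths are in m, angles in rad, forces in N, time in s.
With the tool pointing down it reaches from about 0.35 to 0.95 m from the base axis. Payload 17.4 kg.
Tool frame: the origin (TCP) lies on the centre line of the jaws, within the pads' length; the fingertips stand 22 mm ahead of it and the grasp point (between the pads) lies 3 mm ahead of it; z points along the fingers, y is the line along which they close (so a half turn about z gives the same grasp; the last joint's range is limited). The gripper opens to 93 mm and grips with 3 to 60 N. Pads are 15 mm wide; open, the fingers measure 128 mm over their backs; the gripper's body (75 mm by 188 mm) begins 65 mm behind the grasp point.
Start: joints at [-1.321, 0.116, 1.442, -0, 1.584, -0.038], TCP at [0.192, -0.647, 0.241] pointing down, gripper open.
Joint ranges: [-2.83, 2.83], [-0.83, 2.19], [0.07, 2.5], [-1.14, 4.28], [0.01, 3], [-2.97, 2.97]. Speed limits (rad/s): [1.89, 1.89, 2.22, 3.14, 3.14, 3.14].

## Interface

Orientations are given as a unit quaternion [w, x, y, z].
In Python, from bench import env, cams gives the robot as it stands.
- The arm moves only by the tool step_arm, never from a script. Its argument "series" is a list of rows, each a list of 3 entries, a list of its own where there are three numbers: the shift along the tool's x, y, z in mm, then the turn, a rotation vector about the tool's x, y, z in rad, then the finger opening in mm, from 0 to 93. A call has 1 to 10 rows; each row shifts and turns the commanded pose from where the row before left it, along the tool's axes as they then stand; what a row does not reach is not made up. A row lasts 1/12 s, in which the tool goes at most 41.7 mm and 7.16 degrees, less where a joint would pass 70% of its speed; a pose out of reach is approached as far as the arm can. A call with a gripper value outside its range is refused whole. The fingers move at their own pace and stop on an object; the grip force is fixed at half the most. Time passes only in rows, so rows that do not move let the fingers close. It gives the time, the measured TCP pose, the force, the opening and the grip force at its end, in the units of the state.
- env.read_state(): the state, without advancing time (a new reading comes with each control period).
- cams.grab_frame(name): name is "scene" or "top"; returns the picture (480x640x3 uint8, blue, green, red); there is no depth.
- cams.camera_params(name): a dict with "mtx" (3x3 intrinsics, pixels), "k1" (the pictures are not rectified: a ray, as slopes to the right and down, at radius r is drawn at 1 + k1 r^2 times it, then the intrinsics apply), "rvec" (rotation vector, rad) and "tvec" (3), from world to camera coordinates, as OpenCV has them. Camera axes: x right, y down, z forward; pixel columns grow to the right and rows downward; lengths in m; the calibration is good to about 2 mm. A picture is of the moment at which its call begins. camera_params takes no time and is no camera call.
- env.finish_job(): hands the job in; it is judged then, once.
The state is a dict: "clock": time; "joints": joint angles; "joint_velocities": joint speeds; "effort": joint torques, N m; "position": TCP position; "ee_rot": TCP orientation; "force": force on the tool from outside, world axes, zero at the start; "wrist_torque": the same for the moment, N m; "width": finger opening in m; "gripper_force": force on a finger pad.
Only numpy, scipy, OpenCV 4.12 (cv2) and the standard library are available. Lean on these libraries where they do the work, as an engineer would, in place of code of your own. Each camera call takes 0.05 s, during which the arm holds its last target. There are 200 camera calls.

## Task

The buffer bottle, the timer and the long carton have each been left on the wrong plate: move them so that the bottle stands on the round plate, the square timer lies on the square plate and the long carton lies lengthwise on the oblong plate, each the right way up, centred on the dark inlay and, for the timer and the carton, square with its plate. The empty hexagonal plate is free for setting a thing down on the way. Keep the bottle upright throughout and leave the flask and the two beakers in front standing where they are.

Things in the scene. Friction and masses are not known exactly. Their poses are not given: they have to be found in the camera images.
- bottle: White round plastic buffer bottle with a screw cap: body 58 mm in diameter and straight-sided up to about 75 mm, 118 mm high with the cap, 0.15 to 0.31 kg; grasp it round the body. At the start it stands on the square plate. Loose; origin at the centre of its underside, z up.
- timer: Small square white lab timer lying flat, 62 x 62 mm, solid sides 18 mm high (21 mm with its buttons), about 0.05 to 0.1 kg; its x and y axes run square to its sides. At the start it lies on the long plate. Loose; origin at the centre of its underside, z up.
- box: Long flat closed carton, 56 mm (its x) by 110 mm (its y) and 31 mm high, lying flat; grasp it across the 56 mm. At the start it lies on the round plate. Loose; origin at the centre of its underside, z up.
- plate_round: Round grey plastic plate, 126 mm in diameter, with a dark disc inlaid in its middle: the bottle's place. Fixed to the worktop, 6 mm thick (top face at z = 0.006), origin at the centre of its underside.
- plate_square: Square grey plastic plate, 104 x 104 mm with rounded corners, with a dark square inlaid in its middle: the timer's place; its x and y axes run square to its sides. Fixed to the worktop, 6 mm thick (top face at z = 0.006), origin at the centre of its underside.
- plate_long: Oblong grey plastic plate, 84 mm (its x) by 144 mm (its y), with a dark oblong inlaid in its middle: the carton's place, the carton's length along the plate's length. Fixed to the worktop, 6 mm thick (top face at z = 0.006), origin at the centre of its underside.
- plate_hex: Bare metal hexagonal plate, 116 mm across flats, empty at the start: a free spot for setting a thing down on the way. Fixed to the worktop, 6 mm thick (top face at z = 0.006), origin at the centre of its underside.
- flask: Clear glass conical flask, foot 64 mm in diameter, 110 mm high. A loose bystander standing on the worktop, origin at the centre of its underside; it must stay where it stands.
- beaker_large: The larger clear glass beaker, 54 mm in diameter, 71 mm high. A loose bystander standing on the worktop, origin at the centre of its underside; it must stay where it stands.
- beaker_small: The smaller clear glass beaker, 46 mm in diameter, 59 mm high. A loose bystander standing on the worktop, origin at the centre of its underside; it must stay where it stands.

How it is judged:
By the outcome, as a careful person would: the job done as asked, in the order asked, and still so for the second after the job is handed in, with the robot touching nothing.
It also fails if it takes over 99 s, if anything falls off the work surface, if the arm or the gripper's body presses on something with over 40 N, if the wrist force passes 120 N, or if a joint passes its speed limit or range.

## Working session

There is one attempt and no reset: what is moved stays moved. The work goes in short steps, Python scripts to look and compute and a tool call to move; the robot and the scene stay as the last step left them, time stands still between calls to the robot, and variables do not carry over. Pictures are saved under pics/ and viewed, at most 16 in all, crops included, and the job is handed in when it is done.

Besides the shell and the picture viewer there is one more tool, called after "Call:" as a command line: name --argument value ..., lists and objects as JSON in quotes. step_arm: Moves the arm, as the interface text tells. Its arguments: {"type":"object","properties":{"series":{"type":"array","items":{"type":"array"}}},"required":["series"]}

```bash
ls; mkdir -p pics; python3 - <<'E'
from bench import env,cams
import cv2
for n in("top","scene"):
    cv2.imwrite(f"pics/{n}0.png",cams.grab_frame(n)); print(n,cams.camera_params(n))
print(env.read_state())
E
```

```text
pics
top {'mtx': array([[452.10350759,   0.        , 316.19396053],
       [  0.        , 452.10350759, 232.67702507],
       [  0.        ,   0.        ,   1.        ]]), 'k1': -0.09691049657831859, 'rvec': array([ 2.15896797, -2.1793104 ,  0.09869556]), 'tvec': array([0.02949535, 0.45028615, 0.84072344])}
scene {'mtx': array([[596.48373927,   0.        , 318.24611916],
       [  0.        , 596.48373927, 242.81157943],
       [  0.        ,   0.        ,   1.        ]]), 'k1': -0.017311683111130575, 'rvec': array([ 0.65344053, -2.56948544,  1.23245997]), 'tvec': array([0.39958657, 0.1555959 , 1.09394958])}
{'clock': 0.1, 'joints': array([-1.32080569e+00,  1.16451983e-01,  1.44221364e+00, -2.92070443e-05,
        1.58402449e+00, -3.77987206e-02]), 'joint_velocities': array([-3.92347905e-04, -3.26932811e-05, -1.29741716e-03,  1.17299641e-03,
       -5.04040752e-04, -6.16767630e-04]), 'effort': array([-2.77208337e-04, -7.22898817e+01, -6.23866153e+01,  7.81154330e-02,
        2.27692880e-02, -4.28749013e-05]), 'position': array([ 0.19152918, -0.64707739,  0.23996016]), 'ee_rot': array([-5.44097942e-04,  9.89664890e-01,  1.43398414e-01, -7.26290886e-05]), 'force': array([-0.19968012, -0.34562834, -0.57972982]), 'wrist_torque': array([-0.05915517, -0.00954601,  0.00052394]), 'gripper_force': 0.0, 'width': 0.09249455454812665}
```

View pics/top0.png

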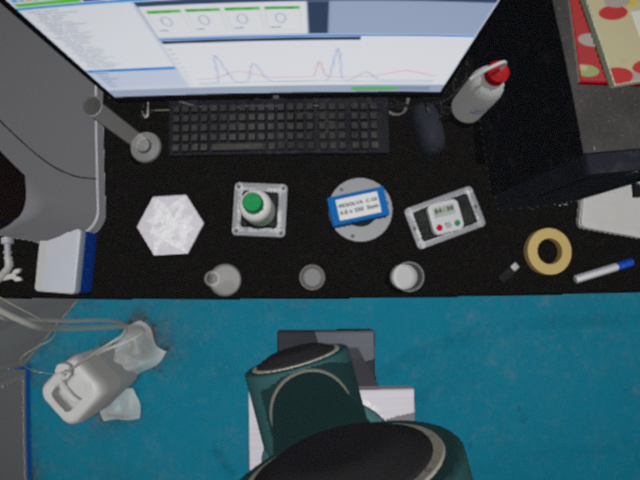

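View pics/scene0.png

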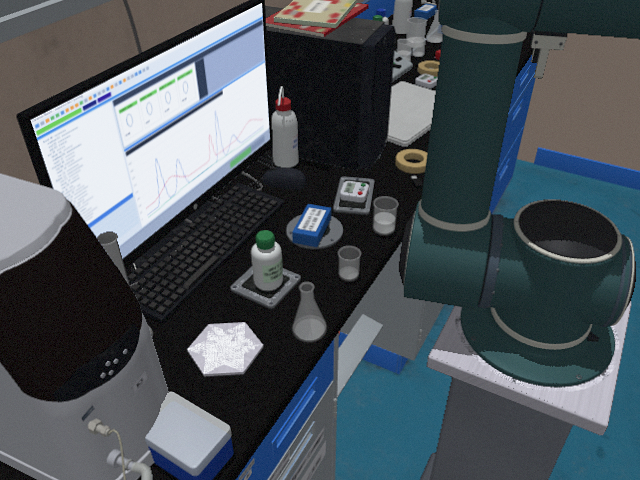

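```bash
cat > h.py <<'E'
import numpy as np, cv2
from bench import env,cams
def proj(n,P):
    c=cams.camera_params(n); R=cv2.Rodrigues(c['rvec'])[0]
    q=np.asarray(P,float)@R.T+c['tvec']; s=q[...,:2]/q[...,2:]
    s=s*(1+c['k1']*(s**2).sum(-1,keepdims=True))
    return s*c['mtx'][0,0]+c['mtx'][:2,2]
def unproj(n,uv,z):
    c=cams.camera_params(n); R=cv2.Rodrigues(c['rvec'])[0]
    d=(np.atleast_2d(uv).astype(float)-c['mtx'][:2,2])/c['mtx'][0,0]; s=d.copy()
    for _ in range(10): s=d/(1+c['k1']*(s**2).sum(-1,keepdims=True))
    r=np.c_[s,np.ones(len(s))]@R; o=-R.T@c['tvec']
    return (o+r*((z-o[2])/r[:,2])[:,None])
def ortho(n,img,z,x0,x1,y0,y1,mm):
    # rows: x decreasing; cols: y decreasing
    xs=np.arange(x1,x0,-mm/1000); ys=np.arange(y1,y0,-mm/1000)
    Y,X=np.meshgrid(ys,xs); m=proj(n,np.stack([X,Y,0*X+z],-1)).astype(np.float32)
    return cv2.remap(img,m[...,0],m[...,1],cv2.INTER_CUBIC)
E
python3 - <<'E'
from h import *
im=cv2.imread('pics/top0.png')
for p in [(171,224),(260,209),(361,210),(445,217),(223,280),(312,277),(407,277)]: print(p,unproj('top',p,.006)[0].round(3))
a=unproj('top',(150,165),.006)[0];b=unproj('top',(495,300),.006)[0];print(a,b)
o=ortho('top',im,.006,.33,.66,-.36,.36,.9)
for k in range(-3,4): cv2.line(o,(int((.36-k/10)/.0009),0),(int((.36-k/10)/.0009),8),(0,255,255),1)
cv2.imwrite('pics/ortho.png',o)
sc=cv2.imread('pics/scene0.png')[150:400,180:420]; cv2.imwrite('pics/sc.png',cv2.resize(sc,None,fx=2.4,fy=2.4,interpolation=2))
E
```

```text
(171, 224) [0.472 0.311 0.006]
(260, 209) [0.5   0.135 0.006]
(361, 210) [ 0.496 -0.063  0.006]
(445, 217) [ 0.481 -0.228  0.006]
(223, 280) [0.362 0.207 0.006]
(312, 277) [0.366 0.034 0.006]
(407, 277) [ 0.364 -0.149  0.006]
[0.59187167 0.35790803 0.006     ] [ 0.31714632 -0.32126407  0.006     ]
```

View pics/ortho.png

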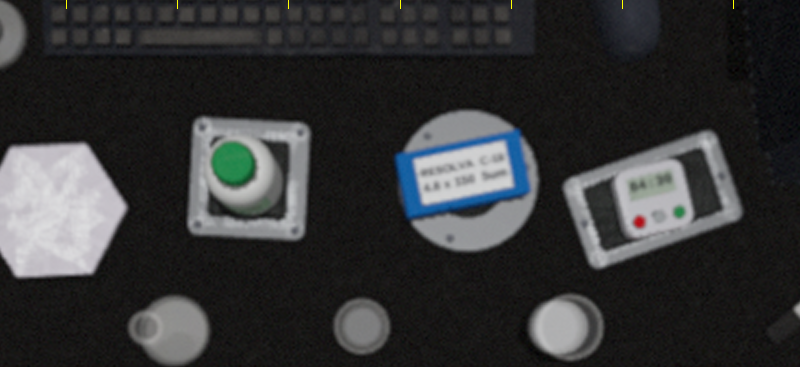

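```bash
cat > fit.py <<'E'
from h import *
from scipy.optimize import minimize
def rect(a,b,z): return [(sx*a/2,sy*b/2,z) for sx,sy in((1,1),(1,-1),(-1,-1),(-1,1))]
def circ(r,z,n=48): t=np.arange(n)*2*np.pi/n; return [(r*np.cos(k),r*np.sin(k),z) for k in t]
def fit(n,mask,pts,x0,roi,S=8):
    """mask: uint8 image, hulled inside roi (u0,v0,u1,v1); pts: prism points in body frame"""
    u0,v0,u1,v1=roi; m=cv2.resize(mask[v0:v1,u0:u1],None,fx=S,fy=S,interpolation=cv2.INTER_CUBIC)
    m=((m>127)*255).astype(np.uint8); m=cv2.morphologyEx(m,cv2.MORPH_OPEN,np.ones((S+3,S+3)))
    h=cv2.convexHull(cv2.findNonZero(m)); M=cv2.fillConvexPoly(m*0,h,1)
    pts=np.array(pts)
    def cost(p):
        c,s=np.cos(p[2]),np.sin(p[2]); W=pts@np.array([[c,s,0],[-s,c,0],[0,0,1]])+[p[0],p[1],0]
        q=((proj(n,W)-[u0,v0]+.5)*S-.5)
        P=cv2.fillConvexPoly(M*0,cv2.convexHull(q.round().astype(np.int32)),1)
        return 1-(P&M).sum()/(P|M).sum()
    best=None
    x=np.array(x0,float)
    for d in (.01,.004):
        r=minimize(cost,x,method='Nelder-Mead',options=dict(initial_simplex=[x,x+[d,0,0],x+[0,d,0],x+[0,0,d*12]],xatol=1e-4,fatol=1e-5)); x=r.x
    return x,r.fun
E
python3 - <<'E'
from fit import *
im=cv2.imread('pics/top0.png'); hsv=cv2.cvtColor(im,cv2.COLOR_BGR2HSV); H,S,V=cv2.split(hsv)
gray=cv2.cvtColor(im,cv2.COLOR_BGR2GRAY)
g=np.clip((gray.astype(float)-75)*3+127,0,255).astype(np.uint8)
c=cams.camera_params('top');print('cam',-cv2.Rodrigues(c['rvec'])[0].T@c['tvec'])
def show(k,r): print(k,r[0][:2].round(4),round(np.degrees(r[0][2]),2),'err',round(r[1],3))
show('square',fit('top',g,rect(.104,.104,.006)+rect(.104,.104,0),[.5,.135,-.03],(228,177,291,242)))
show('long',fit('top',g,rect(.084,.144,.006)+rect(.084,.144,0),[.481,-.228,-1.3],(400,182,488,252)))
hexp=[(.058/np.cos(np.pi/6)*np.cos(k),.058/np.cos(np.pi/6)*np.sin(k),z) for k in np.arange(6)*np.pi/3 for z in(0,.006)]
show('hex',fit('top',g,hexp,[.472,.311,.5],(130,188,209,262)))
blue=((H>95)&(H<125)&(S>120)&(V>60)).astype(np.uint8)*255
show('box',fit('top',blue,rect(.056,.110,.037)+rect(.056,.110,.006),[.5,-.06,-1.4],(320,175,400,245)))
gr=((S<60)&(gray>75)).astype(np.uint8)*255
show('round',fit('top',gr,circ(.063,.006)+circ(.063,0),[.496,-.063,0],(318,170,402,248)))
w=np.clip((gray.astype(float)-150)*3+127,0,255).astype(np.uint8)
cv2.imwrite('pics/m.png',np.hstack([cv2.resize(x[180:250,225:495],None,fx=2.9,fy=2.9) for x in (w,)]))
show('timer',fit('top',w,rect(.062,.062,.024)+rect(.062,.062,.006),[.48,-.23,.2],(427,202,464,238)))
show('flask',fit('top',g,circ(.032,0.003),[.362,.207,0],(212,262,246,298)))
show('bkS',fit('top',np.where(gray>55,255,0).astype(np.uint8),circ(.023,0)+circ(.023,.059),[.366,.034,0],(294,258,330,293)))
show('bkL',fit('top',np.where(gray>55,255,0).astype(np.uint8),circ(.027,0)+circ(.027,.071),[.366,-.149,0],(385,256,430,294)))
# bottle: green cap top centroid at z=.124, body
gm=((H>50)&(H<85)&(S>100)); vv,uu=np.nonzero(gm[185:225,235:275]); print('cap',unproj('top',(uu.mean()+235,vv.mean()+185),.118)[0])
vv,uu=np.nonzero(gm[225:255,250:285]);
s=cv2.imread('pics/scene0.png'); hs=cv2.cvtColor(s,cv2.COLOR_BGR2HSV); gs=((hs[...,0]>50)&(hs[...,0]<90)&(hs[...,1]>100))[225:262,245:285]
vv,uu=np.nonzero(gs); print('cap scene',unproj('scene',(uu.mean()+245,vv.mean()+225),.112)[0])
E
```

```text
cam [0.36730089 0.02075164 0.88039929]
square [0.4995 0.1365] -3.08 err 0.037
long [ 0.4807 -0.228 ] -160.67 err 0.039
hex [0.4713 0.3139] 34.18 err 0.057
box [ 0.5305 -0.0717] -78.32 err 0.575
round [ 0.4976 -0.0616] 3.79 err 0.047
timer [ 0.4794 -0.2289] 14.9 err 0.117
flask [0.363  0.2051] 3.11 err 0.037
bkS [0.366 0.034] 6.92 err 0.093
bkL [ 0.3657 -0.1426] 2.09 err 0.045
cap [0.49404808 0.13370133 0.118     ]
cap scene [0.49821001 0.1313686  0.112     ]
```

View pics/m.png

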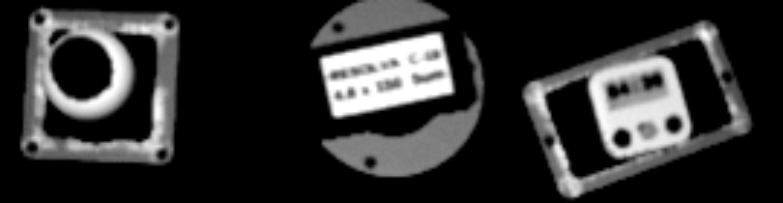

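```bash
python3 - <<'E'
from fit import *
im=cv2.imread('pics/top0.png'); hsv=cv2.cvtColor(im,cv2.COLOR_BGR2HSV); H,S,V=cv2.split(hsv)
gray=cv2.cvtColor(im,cv2.COLOR_BGR2GRAY)
def show(k,r): print(k,r[0][:2].round(4),round(np.degrees(r[0][2]),2),'err',round(r[1],3))
blue=((H>95)&(H<125)&(S>120)&(V>60)).astype(np.uint8)*255
show('box',fit('top',blue,rect(.056,.110,.037)+rect(.056,.110,.006),[.495,-.06,.17],(320,175,400,245)))
for t in(120,150,180,200):
    b=(gray>t).astype(np.uint8); n,L,st,_=cv2.connectedComponentsWithStats(b)
    l=L[227,445]; l=L[228,433] if l==0 else l; print(t,l,st[l])
    m=(L==l).astype(np.uint8)*255
    x,y,w,h=st[l][:4]
    if w<60: show('timer',fit('top',m,rect(.061,.061,.024)+rect(.061,.061,.006),[.48,-.228,.2],(x-3,y-3,x+w+3,y+h+3)))
# bottle by white body+cap in top and scene
body=circ(.029,.006)+circ(.029,.075)+circ(.019,.122)
g2=(((gray>150)&(S<60))|((H>50)&(H<85)&(S>100))).astype(np.uint8); g2[:, :238]=0; g2[:188]=0; g2[230:]=0; g2[:,278:]=0
n,L,st,_=cv2.connectedComponentsWithStats(g2); l=L[196,253]; print(st[l]); m=(L==l).astype(np.uint8)*255
show('bottle top',fit('top',m,body,[.498,.135,0],(230,180,285,240)))
s=cv2.imread('pics/scene0.png'); hs=cv2.cvtColor(s,cv2.COLOR_BGR2HSV); 
m=(((hs[...,2]>110)&(hs[...,1]<60))|((hs[...,0]>50)&(hs[...,0]<90)&(hs[...,1]>100))).astype(np.uint8)*255
m[:, :251]=0;m[:,284:]=0;m[292:]=0;m[:230]=0
cv2.imwrite('pics/mb.png',np.hstack([cv2.resize(m[225:300,240:300],None,fx=6,fy=6),cv2.resize(cv2.cvtColor(s,6)[225:300,240:300],None,fx=6,fy=6)]))
show('bottle scene',fit('scene',m,body,[.498,.135,0],(240,225,300,300)))
E
```

```text
box [ 0.5003 -0.0534] 11.62 err 0.029
120 19 [ 405  187   79   62 2013]
150 35 [428 199  35  35 776]
timer [ 0.4804 -0.2248] 6.2 err 0.122
180 17 [429 200  33  34 383]
timer [ 0.4811 -0.2287] 19.29 err 0.206
200 0 [     0      0    640    480 284799]
[238 188  32  33 755]
bottle top [0.5029 0.1432] 3.42 err 0.168
bottle scene [0.4962 0.133 ] 5.1 err 0.083
```

View pics/mb.png

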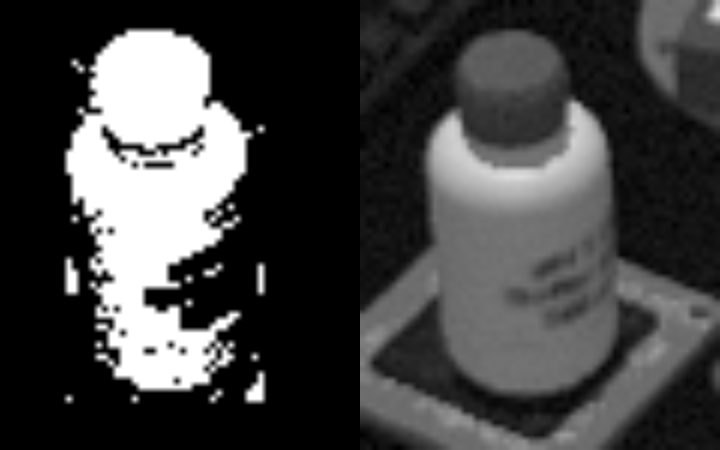

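```bash
python3 - <<'E'
from h import *
def ray(n,uv):
    a,b=unproj(n,uv,0)[0],unproj(n,uv,.2)[0]; return a,(b-a)/.2
def tri(u1,u2):
    a,d=ray('top',u1);b,e=ray('scene',u2)
    s=np.linalg.lstsq(np.c_[d,-e],b-a,rcond=None)[0]; p,q=a+d*s[0],b+e*s[1]; return ((p+q)/2).round(3),round(np.linalg.norm(p-q),3)
# check: monitor screen bottom corners; bezel
print('mon R',tri((458,92),(271,167)))
for z in(.05,.1,.15,.2): print(z,unproj('top',(280,98),z)[0].round(3),unproj('top',(105,225),z)[0].round(3))
print(unproj('scene',(168,405),0),unproj('scene',(140,330),0))
a=cv2.imread('pics/scene0.png')[0:330,0:300]; b=cv2.imread('pics/top0.png')[60:260,60:500]
cv2.imwrite('pics/mon.png',cv2.resize(a,None,fx=1.8,fy=1.8))
E
```

```text
mon R (array([ 0.75 , -0.277, -0.023]), np.float64(0.001))
0.05 [0.708 0.092 0.05 ] [0.466 0.425 0.05 ]
0.1 [0.688 0.088 0.1  ] [0.46  0.401 0.1  ]
0.15 [0.667 0.084 0.15 ] [0.454 0.377 0.15 ]
0.2 [0.647 0.079 0.2  ] [0.448 0.352 0.2  ]
[[0.48361751 0.45598082 0.        ]] [[0.63607828 0.35159017 0.        ]]
```

View pics/mon.png

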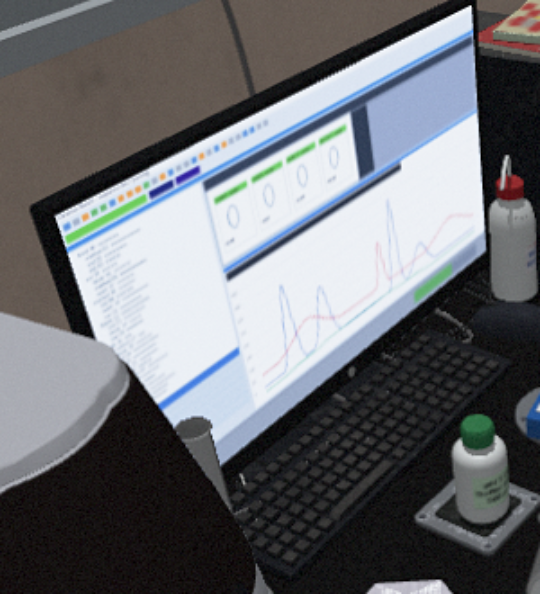

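```bash
cat > go.py <<'E'
import sys, numpy as np
from scipy.spatial.transform import Rotation as R
from bench import env
def pose(s):
    q=s['ee_rot']; return np.array(s['position']),R.from_quat([q[1],q[2],q[3],q[0]])
def tgt(a): return R.from_euler('z',a,degrees=True)*R.from_euler('x',180,degrees=True)
if __name__=='__main__':
    x,y,z,a=map(float,sys.argv[1:5])
    s=env.read_state(); p,r=pose(s); t=tgt(a)
    d=np.array([x,y,z])-p; rv=(r.inv()*t).as_rotvec()
    n=max(1,int(np.ceil(max(np.linalg.norm(d)/.035,np.linalg.norm(rv)/.115)))) if len(sys.argv)<6 else int(sys.argv[5])
    print('t',round(s['clock'],2),'p',p.round(4),'F',s['force'].round(1),'w',round(s['width'],4),'j6',s['joints'][5].round(2),'rows',n)
    for k in range(n):
        rk=r*R.from_rotvec(rv*k/n); print((rk.inv().apply(d)/n*1000).round(1).tolist(),(rv/n).round(3).tolist())
E
python3 go.py .5 -.053 .2 101.6 22
```

```text
t 0.1 p [ 0.1915 -0.6471  0.24  ] F [-0.2 -0.3 -0.6] w 0.0925 j6 -0.04 rows 22
[21.1, -21.9, 1.8] [-0.0, -0.0, -0.068]
[22.5, -20.4, 1.8] [-0.0, -0.0, -0.068]
[23.9, -18.9, 1.8] [-0.0, -0.0, -0.068]
[25.1, -17.2, 1.8] [-0.0, -0.0, -0.068]
[26.2, -15.5, 1.8] [-0.0, -0.0, -0.068]
[27.2, -13.7, 1.8] [-0.0, -0.0, -0.068]
[28.0, -11.8, 1.8] [-0.0, -0.0, -0.068]
[28.8, -9.9, 1.8] [-0.0, -0.0, -0.068]
[29.4, -7.9, 1.8] [-0.0, -0.0, -0.068]
[29.8, -5.9, 1.8] [-0.0, -0.0, -0.068]
[30.2, -3.9, 1.8] [-0.0, -0.0, -0.068]
[30.4, -1.9, 1.8] [-0.0, -0.0, -0.068]
[30.4, 0.2, 1.8] [-0.0, -0.0, -0.068]
[30.3, 2.2, 1.8] [-0.0, -0.0, -0.068]
[30.1, 4.3, 1.8] [-0.0, -0.0, -0.068]
[29.8, 6.3, 1.8] [-0.0, -0.0, -0.068]
[29.3, 8.3, 1.8] [-0.0, -0.0, -0.068]
[28.6, 10.3, 1.8] [-0.0, -0.0, -0.068]
[27.9, 12.2, 1.8] [-0.0, -0.0, -0.068]
[27.0, 14.0, 1.8] [-0.0, -0.0, -0.068]
[26.0, 15.8, 1.8] [-0.0, -0.0, -0.068]
[24.9, 17.5, 1.8] [-0.0, -0.0, -0.068]
```

Call:
step_arm --series '[[[21,-22,2],[0,0,-0.068],93],[[22,-20,2],[0,0,-0.068],93],[[24,-19,2],[0,0,-0.068],93],[[25,-17,2],[0,0,-0.068],93],[[26,-15,2],[0,0,-0.068],93],[[27,-14,2],[0,0,-0.068],93],[[28,-12,2],[0,0,-0.068],93],[[29,-10,2],[0,0,-0.068],93],[[29,-8,2],[0,0,-0.068],93],[[30,-6,2],[0,0,-0.068],93]]'

```text
clock: 0.93
position: [0.3306, -0.3762, 0.2203]
ee_rot: [-0.0, 0.884, 0.467, -0.0]
force: [0.5, 0.4, 0.6]
width: 0.0933
gripper_force: 0.0
```

Call:
step_arm --series '[[[30,-4,2],[0,0,-0.068],93],[[30,-2,2],[0,0,-0.068],93],[[30,0,2],[0,0,-0.068],93],[[30,2,2],[0,0,-0.068],93],[[30,4,2],[0,0,-0.068],93],[[30,6,2],[0,0,-0.068],93],[[29,8,2],[0,0,-0.068],93],[[29,10,2],[0,0,-0.068],93],[[28,12,2],[0,0,-0.068],93],[[27,14,2],[0,0,-0.068],93]]'

```text
clock: 1.77
position: [0.4664, -0.1053, 0.2004]
ee_rot: [-0.0, 0.678, 0.735, -0.0]
force: [0.4, 0.7, 0.7]
width: 0.0931
gripper_force: 0.0
```

```bash
python3 go.py .5 -.053 .1 101.6
```

```text
t 1.77 p [ 0.4664 -0.1053  0.2004] F [0.4 0.7 0.7] w 0.0931 j6 -0.36 rows 4
[12.4, 9.4, 25.1] [-0.0, -0.0, -0.03]
[12.1, 9.8, 25.1] [-0.0, -0.0, -0.03]
[11.8, 10.2, 25.1] [-0.0, -0.0, -0.03]
[11.5, 10.5, 25.1] [-0.0, -0.0, -0.03]
```

Call:
step_arm --series '[[[12,9,25],[0,0,-0.03],93],[[12,10,25],[0,0,-0.03],93],[[12,10,25],[0,0,-0.03],93],[[12,11,25],[0,0,-0.03],93],[[0,0,0],[0,0,0],93]]'

```text
clock: 2.18
position: [0.4988, -0.0523, 0.0955]
ee_rot: [-0.003, 0.633, 0.774, -0.001]
force: [-0.0, -0.3, -0.7]
width: 0.0927
gripper_force: 0.0
```

```bash
python3 go.py .5 -.053 .032 101.6; python3 - <<'E'
from h import *
a=cams.grab_frame('scene')[150:290,230:430];b=cams.grab_frame('top')[150:290,300:500]
cv2.imwrite('pics/g1.png',np.vstack([cv2.resize(k,None,fx=2.1,fy=2.1) for k in(a,b)]))
E
```

```text
t 2.18 p [ 0.4988 -0.0523  0.0955] F [-0.  -0.3 -0.7] w 0.0927 j6 -0.36 rows 2
[-0.6, 0.7, 31.8] [-0.003, -0.001, -0.001]
[-0.5, 0.6, 31.8] [-0.003, -0.001, -0.001]
```

View pics/g1.png

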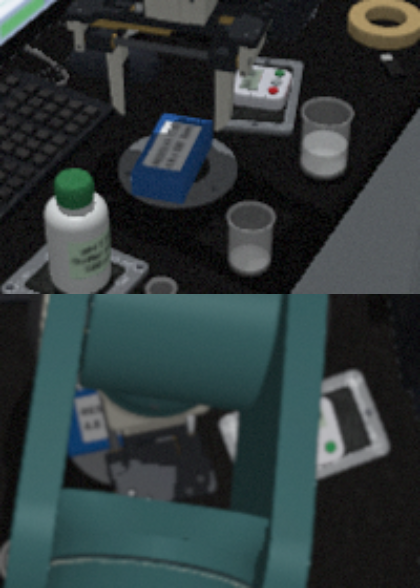

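Call:
step_arm --series '[[[0,0,20],[0,0,0],93],[[0,0,20],[0,0,0],93],[[0,0,15],[0,0,0],93],[[0,0,8],[0,0,0],93],[[0,0,4],[0,0,0],93],[[0,0,0],[0,0,0],93]]'

```text
clock: 2.78
position: [0.5001, -0.0548, 0.0342]
ee_rot: [0.0, 0.634, 0.773, 0.0]
force: [0.4, 0.1, 0.7]
width: 0.093
gripper_force: 0.0
```

```bash
python3 go.py .5 -.053 .032 101.6
```

```text
t 2.78 p [ 0.5001 -0.0548  0.0342] F [0.4 0.1 0.7] w 0.093 j6 -0.36 rows 1
[1.8, 0.2, 2.2] [0.0, 0.0, -0.006]
```

Close now, then lift.

Call:
step_arm --series '[[[2,0,2],[0,0,0],70],[[0,0,0],[0,0,0],50],[[0,0,0],[0,0,0],40],[[0,0,0],[0,0,0],40],[[0,0,0],[0,0,0],40],[[0,0,0],[0,0,0],40],[[0,0,0],[0,0,0],40],[[0,0,0],[0,0,0],40]]'

```text
clock: 3.45
position: [0.4997, -0.0524, 0.0319]
ee_rot: [0.0, 0.634, 0.773, 0.0]
force: [-0.4, 1.0, 3.5]
width: 0.0556
gripper_force: 30.0
```

Call:
step_arm --series '[[[0,0,-10],[0,0,0],40],[[0,0,-20],[0,0,0],40],[[0,0,-30],[0,0,0],40],[[0,0,-30],[0,0,0],40],[[0,0,-30],[0,0,0],40],[[0,0,-20],[0,0,0],40]]'

```text
clock: 3.95
position: [0.4999, -0.0524, 0.1754]
ee_rot: [0.001, 0.634, 0.773, 0.001]
force: [0.3, 0.1, -0.5]
width: 0.0559
gripper_force: 30.0
```

```bash
python3 go.py .470 .297 .19 90 16
```

```text
t 3.95 p [ 0.4999 -0.0524  0.1754] F [ 0.3  0.1 -0.5] w 0.0559 j6 -0.35 rows 16
[21.8, 2.4, -0.9] [0.0, 0.0, 0.012]
[21.8, 2.2, -0.9] [0.0, 0.0, 0.012]
[21.8, 1.9, -0.9] [0.0, 0.0, 0.012]
[21.9, 1.6, -0.9] [0.0, 0.0, 0.012]
[21.9, 1.4, -0.9] [0.0, 0.0, 0.012]
[21.9, 1.1, -0.9] [0.0, 0.0, 0.012]
[21.9, 0.8, -0.9] [0.0, 0.0, 0.012]
[21.9, 0.6, -0.9] [0.0, 0.0, 0.012]
[21.9, 0.3, -0.9] [0.0, 0.0, 0.012]
[21.9, 0.0, -0.9] [0.0, 0.0, 0.012]
[21.9, -0.3, -0.9] [0.0, 0.0, 0.012]
[21.9, -0.5, -0.9] [0.0, 0.0, 0.012]
[21.9, -0.8, -0.9] [0.0, 0.0, 0.012]
[21.9, -1.1, -0.9] [0.0, 0.0, 0.012]
[21.9, -1.3, -0.9] [0.0, 0.0, 0.012]
[21.9, -1.6, -0.9] [0.0, 0.0, 0.012]
```

Call:
step_arm --series '[[[10,1,-16],[0,0,0.012],40],[[22,2,-4],[0,0,0.012],40],[[22,2,0],[0,0,0.012],40],[[22,2,0],[0,0,0.012],40],[[22,1,0],[0,0,0.012],40],[[22,1,0],[0,0,0.012],40],[[22,1,0],[0,0,0.012],40],[[22,1,0],[0,0,0.012],40],[[22,0,0],[0,0,0.012],40],[[22,0,0],[0,0,0.012],40]]'

```text
clock: 4.78
position: [0.4811, 0.1563, 0.1924]
ee_rot: [0.0, 0.68, 0.734, 0.0]
force: [0.8, -0.2, -0.8]
width: 0.0558
gripper_force: 30.0
```

Call:
step_arm --series '[[[22,0,0],[0,0,0.012],40],[[22,0,0],[0,0,0.012],40],[[22,-1,0],[0,0,0.012],40],[[22,-1,0],[0,0,0.012],40],[[22,-1,0],[0,0,0.012],40],[[22,-2,0],[0,0,0.012],40],[[11,-1,0],[0,0,0.008],40]]'

```text
clock: 5.37
position: [0.4687, 0.2998, 0.1922]
ee_rot: [-0.0, 0.708, 0.706, 0.0]
force: [-0.4, -1.5, -0.5]
width: 0.0558
gripper_force: 30.0
```

```bash
python3 go.py .470 .297 .034 90 6
```

```text
t 5.37 p [0.4687 0.2998 0.1922] F [-0.4 -1.5 -0.5] w 0.0558 j6 0.53 rows 6
[-0.5, 0.2, 26.4] [-0.0, -0.0, -0.0]
[-0.5, 0.2, 26.4] [-0.0, -0.0, -0.0]
[-0.5, 0.2, 26.4] [-0.0, -0.0, -0.0]
[-0.5, 0.2, 26.4] [-0.0, -0.0, -0.0]
[-0.5, 0.2, 26.4] [-0.0, -0.0, -0.0]
[-0.5, 0.2, 26.4] [-0.0, -0.0, -0.0]
```

Call:
step_arm --series '[[[0,0,30],[0,0,0],40],[[0,0,35],[0,0,0],40],[[0,0,35],[0,0,0],40],[[0,0,25],[0,0,0],40],[[0,0,15],[0,0,0],40],[[0,0,8],[0,0,0],40],[[0,0,5],[0,0,0],40],[[0,0,5],[0,0,0],40],[[0,0,0],[0,0,0],40],[[0,0,0],[0,0,0],40]]'

```text
clock: 6.2
position: [0.4696, 0.2981, 0.0346]
ee_rot: [0.0, 0.708, 0.706, 0.0]
force: [1.3, 0.3, -0.0]
width: 0.0557
gripper_force: 30.0
```

Call:
step_arm --series '[[[0,0,2],[0,0,0],40],[[0,0,0],[0,0,0],40],[[0,0,0],[0,0,0],65],[[0,0,0],[0,0,0],80],[[0,0,0],[0,0,0],90],[[0,0,0],[0,0,0],90]]'

```text
clock: 6.7
position: [0.4693, 0.2979, 0.0318]
ee_rot: [0.0, 0.708, 0.706, 0.0]
force: [0.3, -0.3, -0.5]
width: 0.078
gripper_force: 0.0
```

Call:
step_arm --series '[[[0,0,-15],[0,0,0],90],[[0,0,-30],[0,0,0],90],[[0,0,-35],[0,0,0],90],[[0,0,-35],[0,0,0],90],[[0,0,-35],[0,0,0],90],[[0,0,-20],[0,0,0],90]]'

```text
clock: 7.2
position: [0.4697, 0.2982, 0.206]
ee_rot: [0.001, 0.708, 0.706, 0.002]
force: [0.5, -0.7, -0.1]
width: 0.0901
gripper_force: 0.0
```

```bash
python3 go.py .496 .133 .20 105 8; python3 go.py .496 .133 .071 105 2|head -1
```

```text
t 7.2 p [0.4697 0.2982 0.206 ] F [ 0.5 -0.7 -0.1] w 0.0901 j6 0.52 rows 8
[-20.6, 3.3, 0.7] [0.0, -0.0, -0.033]
[-20.7, 2.7, 0.7] [0.0, -0.0, -0.033]
[-20.8, 2.0, 0.7] [0.0, -0.0, -0.033]
[-20.9, 1.3, 0.7] [0.0, -0.0, -0.033]
[-20.9, 0.6, 0.7] [0.0, -0.0, -0.033]
[-20.9, -0.1, 0.7] [0.0, -0.0, -0.033]
[-20.9, -0.8, 0.7] [0.0, -0.0, -0.033]
[-20.9, -1.5, 0.7] [0.0, -0.0, -0.033]
t 7.2 p [0.4697 0.2982 0.206 ] F [ 0.5 -0.7 -0.1] w 0.0901 j6 0.52 rows 2
```

Call:
step_arm --series '[[[-21,3,1],[0,0,-0.033],93],[[-21,3,1],[0,0,-0.033],93],[[-21,2,1],[0,0,-0.033],93],[[-21,1,1],[0,0,-0.033],93],[[-21,1,1],[0,0,-0.033],93],[[-21,0,1],[0,0,-0.033],93],[[-21,-1,1],[0,0,-0.033],93],[[-20,-2,1],[0,0,-0.033],93],[[0,0,0],[0,0,0],93],[[0,0,0],[0,0,0],93]]'

```text
clock: 8.03
position: [0.4949, 0.1316, 0.1937]
ee_rot: [-0.0, 0.61, 0.792, 0.0]
force: [-0.1, 0.5, -0.4]
width: 0.093
gripper_force: 0.0
```

```bash
python3 go.py .496 .133 .071 105 1;python3 - <<'E'
from h import *
a=cams.grab_frame('scene')[130:330,170:370];b=cams.grab_frame('top')[150:300,120:320]
cv2.imwrite('pics/g2.png',np.hstack([cv2.resize(a,(560,560)),cv2.resize(b,None,fx=1.2,fy=3.74)[:560]*0+cv2.copyMakeBorder(cv2.resize(b,(240,180)),0,380,0,0,0)]))
E
```

```text
t 8.03 p [0.4949 0.1316 0.1937] F [-0.1  0.5 -0.4] w 0.093 j6 -0.05 rows 1
[1.1, 1.4, 122.7] [0.0, -0.0, -0.003]
```

View pics/g2.png

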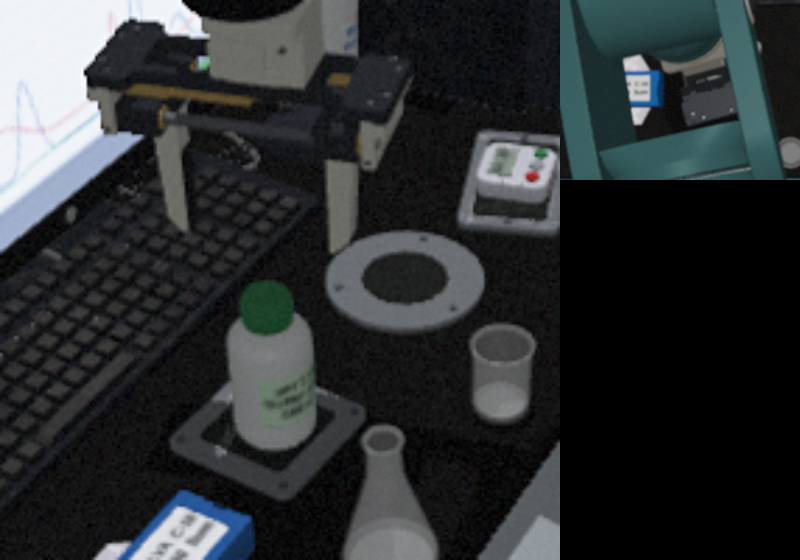

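Call:
step_arm --series '[[[1,1,20],[0,0,0],93],[[0,0,25],[0,0,0],93],[[0,0,25],[0,0,0],93],[[0,0,20],[0,0,0],93],[[0,0,15],[0,0,0],93],[[0,0,10],[0,0,0],93],[[0,0,6],[0,0,0],93],[[0,0,0],[0,0,0],93],[[0,0,0],[0,0,0],93]]'

```text
clock: 8.88
position: [0.4958, 0.1338, 0.0733]
ee_rot: [0.0, 0.609, 0.793, 0.0]
force: [0.0, -0.3, 0.2]
width: 0.0928
gripper_force: 0.0
```

Call:
step_arm --series '[[[0,0,0],[0,0,0],80],[[0,0,0],[0,0,0],70],[[0,0,0],[0,0,0],62],[[0,0,0],[0,0,0],55],[[0,0,0],[0,0,0],45],[[0,0,0],[0,0,0],40],[[0,0,0],[0,0,0],40],[[0,0,0],[0,0,0],40]]'

```text
clock: 9.55
position: [0.4955, 0.1334, 0.0728]
ee_rot: [-0.0, 0.609, 0.793, -0.0]
force: [-1.7, -1.2, 3.4]
width: 0.0578
gripper_force: 30.0
```

```bash
python3 - <<'E'
from fit import *
s=cams.grab_frame('scene');cv2.imwrite('pics/s2.png',s)
g=cv2.cvtColor(s,6); m=(g>70).astype(np.uint8); 
u,v=proj('scene',[.4976,-.0616,.006]);
# circle plate mask: flood from plate rim
n,L,st,_=cv2.connectedComponentsWithStats(m); p=proj('scene',[.4976,-.0616-.053,.006]).round().astype(int); l=L[p[1],p[0]]; print(l,st[l])
x,y,w,h=st[l][:4]
print(fit('scene',(L==l).astype(np.uint8)*255,circ(.063,.006)+circ(.063,0),[.4976,-.0616,0],(x-4,y-4,x+w+4,y+h+4)))
E
```

```text
214 [290 213  53  35 794]
(array([ 0.49941011, -0.06286335,  0.12521812]), np.float64(0.23213817391630143))
```

Call:
step_arm --series '[[[0,0,-4],[0,0,0],40],[[0,0,-8],[0,0,0],40],[[0,0,-12],[0,0,0],40],[[0,0,-12],[0,0,0],40],[[0,0,-8],[0,0,0],40],[[0,0,-4],[0,0,0],40]]'

```text
clock: 10.1
position: [0.4962, 0.1336, 0.1229]
ee_rot: [0.001, 0.609, 0.793, 0.001]
force: [0.5, -0.2, -2.8]
width: 0.0577
gripper_force: 30.0
```

```bash
python3 go.py .4976 -.0616 .12 84 16
```

```text
t 10.1 p [0.4962 0.1336 0.1229] F [ 0.5 -0.2 -2.8] w 0.0577 j6 -0.05 rows 16
[-11.8, -3.1, 0.2] [0.0, -0.0, 0.023]
[-11.9, -2.8, 0.2] [0.0, -0.0, 0.023]
[-11.9, -2.5, 0.2] [0.0, -0.0, 0.023]
[-12.0, -2.2, 0.2] [0.0, -0.0, 0.023]
[-12.0, -2.0, 0.2] [0.0, -0.0, 0.023]
[-12.1, -1.7, 0.2] [0.0, -0.0, 0.023]
[-12.1, -1.4, 0.2] [0.0, -0.0, 0.023]
[-12.1, -1.1, 0.2] [0.0, -0.0, 0.023]
[-12.2, -0.9, 0.2] [0.0, -0.0, 0.023]
[-12.2, -0.6, 0.2] [0.0, -0.0, 0.023]
[-12.2, -0.3, 0.2] [0.0, -0.0, 0.023]
[-12.2, -0.0, 0.2] [0.0, -0.0, 0.023]
[-12.2, 0.3, 0.2] [0.0, -0.0, 0.023]
[-12.2, 0.5, 0.2] [0.0, -0.0, 0.023]
[-12.2, 0.8, 0.2] [0.0, -0.0, 0.023]
[-12.2, 1.1, 0.2] [0.0, -0.0, 0.023]
```

Call:
step_arm --series '[[[-6,-2,0],[0,0,0.023],40],[[-12,-3,0],[0,0,0.023],40],[[-12,-3,0],[0,0,0.023],40],[[-12,-2,0],[0,0,0.023],40],[[-12,-2,0],[0,0,0.023],40],[[-12,-2,0],[0,0,0.023],40],[[-12,-1,0],[0,0,0.023],40],[[-12,-1,0],[0,0,0.023],40],[[-12,-1,0],[0,0,0.023],40],[[-12,-1,0],[0,0,0.023],40]]'

```text
clock: 10.93
position: [0.4951, 0.0164, 0.1206]
ee_rot: [-0.0, 0.697, 0.717, 0.0]
force: [-0.1, 0.3, -3.0]
width: 0.0577
gripper_force: 30.0
```

Call:
step_arm --series '[[[-12,0,0],[0,0,0.023],40],[[-12,0,0],[0,0,0.023],40],[[-12,0,0],[0,0,0.023],40],[[-12,0,0],[0,0,0.023],40],[[-12,1,0],[0,0,0.023],40],[[-12,1,0],[0,0,0.023],40],[[-7,1,0],[0,0,0],40],[[0,0,0],[0,0,0],40],[[0,0,0],[0,0,0],40]]'

```text
clock: 11.68
position: [0.4954, -0.0617, 0.1206]
ee_rot: [-0.0, 0.744, 0.668, -0.0]
force: [-0.4, 0.9, -1.8]
width: 0.0574
gripper_force: 30.0
```

```bash
python3 go.py .4976 -.0616 .073 84 1; python3 - <<'E'
from h import *
s=cams.grab_frame('scene');cv2.imwrite('pics/s3.png',s);cv2.imwrite('pics/s3c.png',cv2.resize(s[150:290,220:400],None,fx=4,fy=4,interpolation=2))
E
```

```text
t 11.68 p [ 0.4954 -0.0617  0.1206] F [-0.4  0.9 -1.8] w 0.0574 j6 -0.07 rows 1
[0.3, 2.2, 47.6] [-0.0, -0.0, -0.003]
```

View pics/s3c.png

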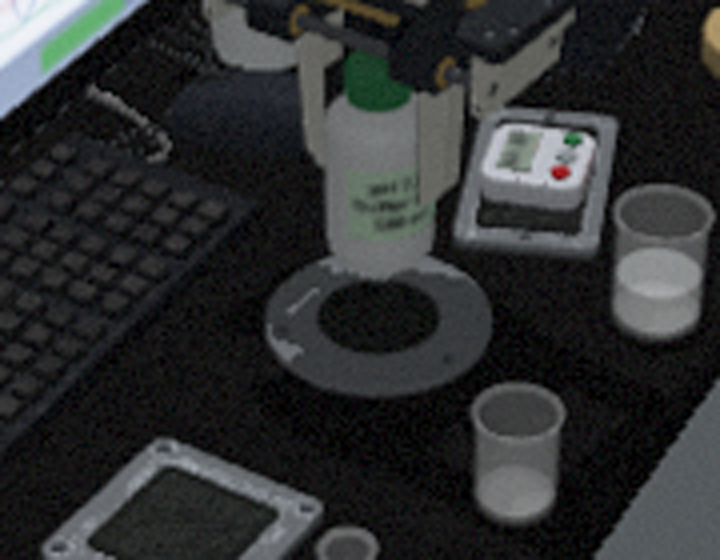

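Call:
step_arm --series '[[[0,2,8],[0,0,0],40],[[0,0,12],[0,0,0],40],[[0,0,10],[0,0,0],40],[[0,0,8],[0,0,0],40],[[0,0,5],[0,0,0],40],[[0,0,3],[0,0,0],40],[[0,0,0],[0,0,0],40],[[0,0,0],[0,0,0],40]]'

```text
clock: 12.4
position: [0.4975, -0.0616, 0.0748]
ee_rot: [0.0, 0.744, 0.668, 0.0]
force: [0.2, 0.4, -2.8]
width: 0.0578
gripper_force: 30.0
```

```bash
python3 go.py .4976 -.0616 .073 84 1; python3 - <<'E'
from h import *
s=cams.grab_frame('scene');cv2.imwrite('pics/s4.png',s);cv2.imwrite('pics/s4c.png',cv2.resize(s[165:265,260:380],None,fx=5,fy=5,interpolation=2))
# predicted pixels of bottle base circle if centred, and of plate rim extremes
for r,z in((.029,.006),(.063,.006)):
    t=np.arange(0,2*np.pi,.1); q=(proj('scene',np.c_[.4976+r*np.cos(t),-.0616+r*np.sin(t),0*t+z])-[260,165])*5; print(q.min(0).round(),q.max(0).round())
E
```

```text
t 12.4 p [ 0.4975 -0.0616  0.0748] F [ 0.2  0.4 -2.8] w 0.0578 j6 -0.07 rows 1
[-0.0, 0.1, 1.8] [0.0, -0.0, -0.002]
[208. 280.] [340. 360.]
[132. 236.] [416. 409.]
```

View pics/s4c.png

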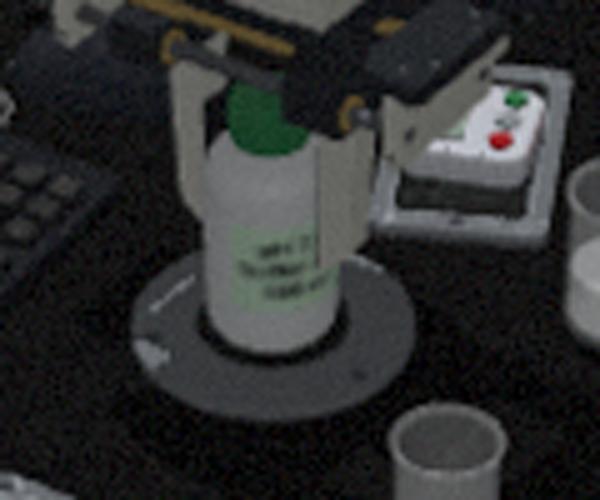

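Call:
step_arm --series '[[[0,0,2],[0,0,0],40],[[0,0,0],[0,0,0],40],[[0,0,0],[0,0,0],65],[[0,0,0],[0,0,0],75],[[0,0,0],[0,0,0],85],[[0,0,0],[0,0,0],93],[[0,0,0],[0,0,0],93]]'

```text
clock: 13.03
position: [0.4975, -0.0616, 0.0728]
ee_rot: [0.0, 0.744, 0.668, 0.0]
force: [-0.4, 0.5, -0.9]
width: 0.0865
gripper_force: 0.0
```

Call:
step_arm --series '[[[0,0,-10],[0,0,0],93],[[0,0,-25],[0,0,0],93],[[0,0,-35],[0,0,0],93],[[0,0,-35],[0,0,0],93],[[0,0,-25],[0,0,0],93]]'

```text
clock: 13.45
position: [0.4977, -0.0616, 0.2067]
ee_rot: [0.001, 0.744, 0.668, 0.001]
force: [1.6, 0.1, 0.6]
width: 0.093
gripper_force: 0.0
```

```bash
python3 go.py .4794 -.2289 .15 109 14
```

```text
t 13.45 p [ 0.4977 -0.0616  0.2067] F [1.6 0.1 0.6] w 0.093 j6 -0.07 rows 14
[-12.0, -0.0, 4.0] [0.0, 0.0, -0.031]
[-12.0, -0.4, 4.0] [0.0, 0.0, -0.031]
[-12.0, -0.8, 4.0] [0.0, 0.0, -0.031]
[-12.0, -1.2, 4.0] [0.0, 0.0, -0.031]
[-11.9, -1.5, 4.0] [0.0, 0.0, -0.031]
[-11.9, -1.9, 4.0] [0.0, 0.0, -0.031]
[-11.8, -2.3, 4.0] [0.0, 0.0, -0.031]
[-11.7, -2.6, 4.0] [0.0, 0.0, -0.031]
[-11.6, -3.0, 4.0] [0.0, 0.0, -0.031]
[-11.5, -3.4, 4.0] [0.0, 0.0, -0.031]
[-11.4, -3.7, 4.0] [0.0, 0.0, -0.031]
[-11.3, -4.1, 4.0] [0.0, 0.0, -0.031]
[-11.2, -4.4, 4.0] [0.0, 0.0, -0.031]
[-11.0, -4.8, 4.0] [0.0, 0.0, -0.031]
```

```bash
python3 - <<'E'
from fit import *
s=cams.grab_frame('scene');cv2.imwrite('pics/s5.png',s)
c=s[160:265,255:385]; cv2.imwrite('pics/s5c.png',cv2.resize(c,None,fx=6,fy=5.7,interpolation=2))
im=cv2.imread('pics/top0.png'); o=ortho('top',im,.026,.43,.53,-.29,-.17,.25); cv2.imwrite('pics/ti.png',o)
big=np.hstack([cv2.resize(c,(500,404),interpolation=2),cv2.resize(o,(300,250))[:250] if 0 else cv2.copyMakeBorder(cv2.resize(o,(300,250)),0,154,0,0,0)])
cv2.imwrite('pics/s5d.png',big)
c=cams.camera_params('scene');print('cam',-cv2.Rodrigues(c['rvec'])[0].T@c['tvec'])
E
```

```text
cam [-0.01457237  0.85403993  0.80685105]
```

View pics/s5d.png

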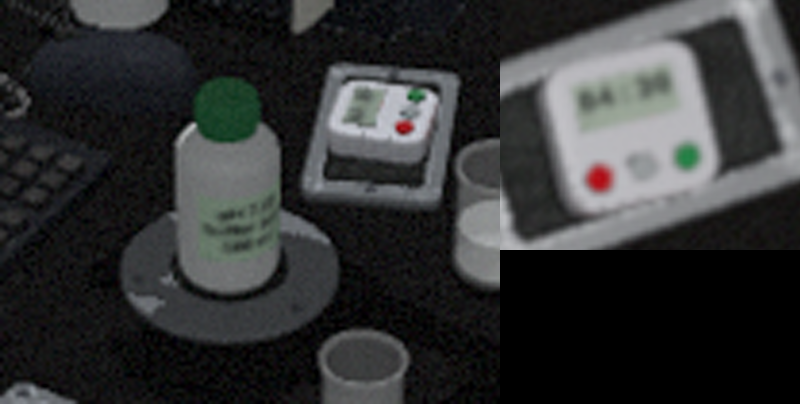

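```bash
python3 go.py .4798 -.225 .12 103 10
```

```text
t 13.5 p [ 0.4988 -0.0618  0.2111] F [ 0.8 -0.4  6.1] w 0.0931 j6 -0.07 rows 10
[-16.4, -0.2, 9.1] [0.001, 0.0, -0.033]
[-16.4, -0.8, 9.1] [0.001, 0.0, -0.033]
[-16.4, -1.3, 9.1] [0.001, 0.0, -0.033]
[-16.3, -1.8, 9.1] [0.001, 0.0, -0.033]
[-16.3, -2.4, 9.1] [0.001, 0.0, -0.033]
[-16.2, -2.9, 9.1] [0.001, 0.0, -0.033]
[-16.1, -3.4, 9.1] [0.001, 0.0, -0.033]
[-15.9, -4.0, 9.1] [0.001, 0.0, -0.033]
[-15.8, -4.5, 9.1] [0.001, 0.0, -0.033]
[-15.6, -5.0, 9.1] [0.001, 0.0, -0.033]
```

Call:
step_arm --series '[[[-16,0,0],[0,0,-0.033],93],[[-16,-1,0],[0,0,-0.033],93],[[-16,-1,0],[0,0,-0.033],93],[[-16,-2,0],[0,0,-0.033],93],[[-16,-2,10],[0,0,-0.033],93],[[-16,-3,16],[0,0,-0.033],93],[[-16,-3,16],[0,0,-0.033],93],[[-16,-4,16],[0,0,-0.033],93],[[-16,-5,16],[0,0,-0.033],93],[[-16,-5,14],[0,0,-0.033],93]]'

```text
clock: 14.33
position: [0.4779, -0.2241, 0.1141]
ee_rot: [-0.0, 0.623, 0.782, 0.0]
force: [0.4, 0.4, -0.4]
width: 0.0923
gripper_force: 0.0
```

Call:
step_arm --series '[[[0,0,20],[0,0,0],93],[[0,0,20],[0,0,0],93],[[0,0,15],[0,0,0],93],[[0,0,0],[0,0,0],93],[[0,0,0],[0,0,0],93]]'

```text
clock: 14.75
position: [0.4781, -0.2232, 0.0598]
ee_rot: [-0.0, 0.624, 0.781, -0.0]
force: [-0.3, 0.5, 0.6]
width: 0.093
gripper_force: 0.0
```

```bash
python3 go.py .4798 -.225 .031 103 1
```

```text
t 14.75 p [ 0.4781 -0.2232  0.0598] F [-0.3  0.5  0.6] w 0.093 j6 -0.71 rows 1
[-2.1, 1.3, 28.8] [-0.001, -0.001, -0.004]
```

Call:
step_arm --series '[[[-2,1,12],[0,0,0],93],[[0,0,10],[0,0,0],93],[[0,0,5],[0,0,0],93],[[0,0,2],[0,0,0],93],[[0,0,0],[0,0,0],80],[[0,0,0],[0,0,0],70],[[0,0,0],[0,0,0],60],[[0,0,0],[0,0,0],50],[[0,0,0],[0,0,0],50],[[0,0,0],[0,0,0],50]]'

```text
clock: 15.58
position: [0.4798, -0.2251, 0.0309]
ee_rot: [0.0, 0.624, 0.781, 0.0]
force: [0.7, 0.3, 1.8]
width: 0.0618
gripper_force: 29.9
```

Call:
step_arm --series '[[[0,0,0],[0,0,0],50],[[0,0,-10],[0,0,0],50],[[0,0,-20],[0,0,0],50],[[0,0,-30],[0,0,0],50],[[0,0,-35],[0,0,0],50],[[0,0,-35],[0,0,0],50],[[0,0,-30],[0,0,0],50],[[0,0,-15],[0,0,0],50],[[0,0,0],[0,0,0],50]]'

```text
clock: 16.33
position: [0.4806, -0.2255, 0.2105]
ee_rot: [0.003, 0.624, 0.781, 0.001]
force: [0.6, -0.5, -0.0]
width: 0.0617
gripper_force: 29.9
```

```bash
python3 go.py .4995 .1365 .20 87 16; python3 - <<'E'
from h import *
s=cams.grab_frame('scene');cv2.imwrite('pics/s6.png',s)
E
```

```text
t 16.33 p [ 0.4806 -0.2255  0.2105] F [ 0.6 -0.5 -0. ] w 0.0617 j6 -0.71 rows 16
[21.8, 6.2, 0.6] [0.0, 0.0, 0.017]
[21.9, 5.8, 0.6] [0.0, 0.0, 0.017]
[22.0, 5.4, 0.6] [0.0, 0.0, 0.017]
[22.1, 5.0, 0.6] [0.0, 0.0, 0.017]
[22.2, 4.6, 0.6] [0.0, 0.0, 0.017]
[22.3, 4.3, 0.6] [0.0, 0.0, 0.017]
[22.3, 3.9, 0.6] [0.0, 0.0, 0.017]
[22.4, 3.5, 0.6] [0.0, 0.0, 0.017]
[22.4, 3.1, 0.6] [0.0, 0.0, 0.017]
[22.5, 2.7, 0.6] [0.0, 0.0, 0.017]
[22.5, 2.3, 0.6] [0.0, 0.0, 0.017]
[22.6, 1.9, 0.6] [0.0, 0.0, 0.017]
[22.6, 1.6, 0.6] [0.0, 0.0, 0.017]
[22.6, 1.2, 0.6] [0.0, 0.0, 0.017]
[22.6, 0.8, 0.6] [0.0, 0.0, 0.017]
[22.7, 0.4, 0.7] [0.0, 0.0, 0.017]
```

Call:
step_arm --series '[[[12,3,0],[0,0,0.017],50],[[22,6,0],[0,0,0.017],50],[[22,6,0],[0,0,0.017],50],[[22,5,0],[0,0,0.017],50],[[22,5,0],[0,0,0.017],50],[[22,5,0],[0,0,0.017],50],[[22,4,0],[0,0,0.017],50],[[22,4,0],[0,0,0.017],50],[[22,3,0],[0,0,0.017],50],[[22,3,0],[0,0,0.017],50]]'

```text
clock: 17.22
position: [0.4926, -0.0096, 0.2041]
ee_rot: [-0.001, 0.688, 0.725, -0.001]
force: [0.4, -0.4, -0.3]
width: 0.0617
gripper_force: 29.9
```

Call:
step_arm --series '[[[22,3,0],[0,0,0.017],50],[[22,2,0],[0,0,0.017],50],[[22,2,0],[0,0,0.017],50],[[22,2,0],[0,0,0.017],50],[[22,1,0],[0,0,0.017],50],[[22,1,0],[0,0,0.017],50],[[16,1,0],[0,0,0.008],50],[[0,0,0],[0,0,0],50],[[0,0,0],[0,0,0],50]]'

```text
clock: 17.97
position: [0.5041, 0.1376, 0.2042]
ee_rot: [-0.001, 0.726, 0.687, -0.001]
force: [-0.9, -0.9, -0.9]
width: 0.0617
gripper_force: 29.9
```

```bash
python3 go.py .4995 .1365 .05 87 1
```

```text
t 17.97 p [0.5041 0.1376 0.2042] F [-0.9 -0.9 -0.9] w 0.0617 j6 0.27 rows 1
[-1.3, -4.2, 154.2] [-0.002, 0.001, -0.003]
```

Call:
step_arm --series '[[[-1,-4,25],[0,0,0],50],[[0,0,35],[0,0,0],50],[[0,0,35],[0,0,0],50],[[0,0,28],[0,0,0],50],[[0,0,18],[0,0,0],50],[[0,0,10],[0,0,0],50],[[0,0,5],[0,0,0],50],[[0,0,0],[0,0,0],50],[[0,0,0],[0,0,0],50]]'

```text
clock: 18.72
position: [0.5011, 0.1364, 0.0506]
ee_rot: [0.0, 0.727, 0.687, 0.0]
force: [-0.6, 0.4, -0.4]
width: 0.0615
gripper_force: 29.9
```

```bash
python3 go.py .4995 .1365 .032 87 1; python3 - <<'E'
from fit import *
s=cams.grab_frame('scene');cv2.imwrite('pics/s7.png',s)
cv2.imwrite('pics/s7c.png',cv2.resize(s[225:325,215:315],None,fx=5.5,fy=5.5,interpolation=2))
g=cv2.cvtColor(cv2.imread('pics/s3.png'),6)
m=(g>75).astype(np.uint8); n,L,st,_=cv2.connectedComponentsWithStats(m); 
p=proj('scene',[.4995+.046,.1365,.006]).round().astype(int); l=L[p[1],p[0]]; print(l,st[l]); x,y,w,h=st[l][:4]
print(fit('scene',(L==l).astype(np.uint8)*255,rect(.104,.104,.006)+rect(.104,.104,0),[.4995,.1365,-.053],(x-4,y-4,x+w+4,y+h+4)))
for z in(.006,.0): print(((proj('scene',[[.4995+a,.1365+b,z] for a in(-.052,.052) for b in(-.052,.052)])-[215,225])*5.5).round().tolist())
E
```

```text
t 18.72 p [0.5011 0.1364 0.0506] F [-0.6  0.4 -0.4] w 0.0615 j6 0.27 rows 1
[0.0, -1.6, 18.6] [0.001, -0.0, -0.005]
146 [231 260  70  47 972]
(array([ 0.50224187,  0.1335294 , -0.05758715]), np.float64(0.04126376107503771))
[[476.0, 274.0], [325.0, 451.0], [237.0, 187.0], [77.0, 353.0]]
[[476.0, 286.0], [326.0, 464.0], [238.0, 199.0], [79.0, 365.0]]
```

View pics/s7c.png

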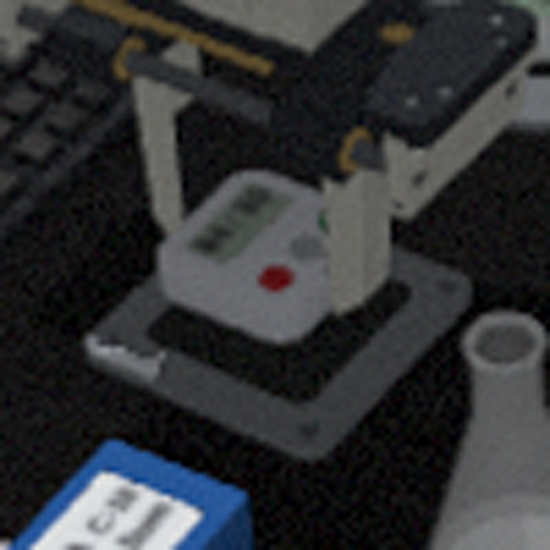

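Call:
step_arm --series '[[[0,-1,8],[0,0,0],50],[[0,0,6],[0,0,0],50],[[0,0,4],[0,0,0],50],[[0,0,1],[0,0,0],50],[[0,0,0],[0,0,0],50],[[0,0,0],[0,0,0],65],[[0,0,0],[0,0,0],80],[[0,0,0],[0,0,0],90],[[0,0,0],[0,0,0],90]]'

```text
clock: 19.52
position: [0.4995, 0.1366, 0.0305]
ee_rot: [-0.0, 0.727, 0.687, -0.0]
force: [-0.3, 0.6, 0.3]
width: 0.0803
gripper_force: 0.0
```

Call:
step_arm --series '[[[0,0,-15],[0,0,0],90],[[0,0,-30],[0,0,0],90],[[0,0,-35],[0,0,0],90],[[0,0,-35],[0,0,0],90],[[0,0,-35],[0,0,0],90],[[0,0,-15],[0,0,0],90]]'

```text
clock: 20.02
position: [0.5005, 0.1369, 0.2006]
ee_rot: [0.001, 0.727, 0.687, 0.002]
force: [0.5, 0.0, -0.5]
width: 0.0901
gripper_force: 0.0
```

```bash
python3 go.py .4696 .298 .19 90 10
```

```text
t 20.02 p [0.5005 0.1369 0.2006] F [ 0.5  0.  -0.5] w 0.0901 j6 0.27 rows 10
[15.9, -4.0, 1.1] [0.0, -0.0, -0.006]
[15.9, -3.9, 1.1] [0.0, -0.0, -0.006]
[16.0, -3.8, 1.1] [0.0, -0.0, -0.006]
[16.0, -3.7, 1.1] [0.0, -0.0, -0.006]
[16.0, -3.6, 1.1] [0.0, -0.0, -0.006]
[16.0, -3.5, 1.1] [0.0, -0.0, -0.006]
[16.0, -3.5, 1.1] [0.0, -0.0, -0.006]
[16.1, -3.4, 1.1] [0.0, -0.0, -0.006]
[16.1, -3.3, 1.1] [0.0, -0.0, -0.006]
[16.1, -3.2, 1.1] [0.0, -0.0, -0.006]
```

Call:
step_arm --series '[[[16,-4,0],[0,0,-0.006],93],[[16,-4,0],[0,0,-0.006],93],[[16,-4,0],[0,0,-0.006],93],[[16,-4,0],[0,0,-0.006],93],[[16,-4,0],[0,0,-0.006],93],[[16,-4,0],[0,0,-0.006],93],[[16,-3,0],[0,0,-0.006],93],[[16,-3,0],[0,0,-0.006],93],[[16,-3,0],[0,0,-0.006],93],[[17,-3,0],[0,0,-0.006],93]]'

```text
clock: 20.85
position: [0.4682, 0.2994, 0.1955]
ee_rot: [0.0, 0.706, 0.708, -0.0]
force: [0.7, -0.2, 0.3]
width: 0.0931
gripper_force: 0.0
```

```bash
python3 go.py .4696 .298 .032 90 1; python3 - <<'E'
from fit import *
s=cams.grab_frame('scene');cv2.imwrite('pics/s8.png',s);t=cams.grab_frame('top');cv2.imwrite('pics/t8.png',t)
a=ortho('top',t,.006,.42,.58,.05,.22,.5);b=ortho('scene',s,.006,.42,.58,.05,.22,.5);c=ortho('top',t,.006,.40,.56,-.32,-.14,.5);d=ortho('top',t,.006,.42,.58,-.14,.03,.5)
cv2.imwrite('pics/o8.png',np.vstack([np.hstack([a,b]),cv2.resize(np.hstack([c,d]),(680,320))]))
E
```

```text
t 20.85 p [0.4682 0.2994 0.1955] F [ 0.7 -0.2  0.3] w 0.0931 j6 0.52 rows 1
[-1.4, 1.4, 163.5] [-0.0, 0.0, 0.003]Traceback (most recent call last):
  File "<stdin>", line 4, in <module>
    return _nx.concatenate(arrs, 1, dtype=dtype, casting=casting)
           ~~~~~~~~~~~~~~~^^^^^^^^^^^^^^^^^^^^^^^^^^^^^^^^^^^^^^^
ValueError: all the input array dimensions except for the concatenation axis must match exactly, but along dimension 0, the array at index 0 has size 321 and the array at index 1 has size 320
```

```bash
python3 - <<'E'
from fit import *
s=cv2.imread('pics/s8.png');t=cv2.imread('pics/t8.png')
f=lambda n,i,*r: ortho(n,i,.006,*r,.5)[:320,:340]
a=f('top',t,.42,.5801,.05,.2201);b=f('scene',s,.42,.5801,.05,.2201);c=f('top',t,.40,.5601,-.32,-.1499);d=f('top',t,.42,.5801,-.14,.0301)
cv2.imwrite('pics/o8.png',np.vstack([np.hstack([a,b]),np.hstack([c,d])])[:600])
E
```

```text
(no output)
```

View pics/o8.png

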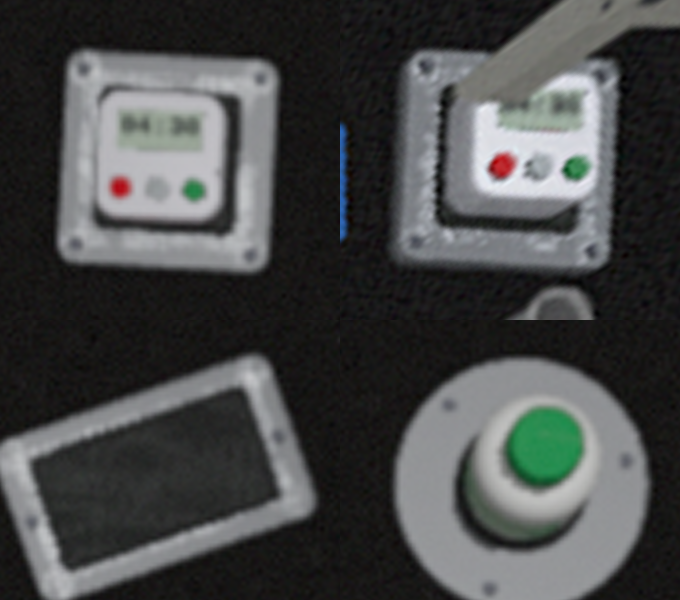

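```bash
python3 - <<'E'
from fit import *
im=cv2.imread('pics/t8.png'); gray=cv2.cvtColor(im,6); H,S,V=cv2.split(cv2.cvtColor(im,cv2.COLOR_BGR2HSV))
def show(k,r): print(k,r[0][:2].round(4),round(np.degrees(r[0][2]),2),'err',round(r[1],3))
g=np.clip((gray.astype(float)-75)*3+127,0,255).astype(np.uint8)
def rr(a,b,z,r=.008): # rounded rect
    return [(sx*(a/2-r)+r*np.cos(t),sy*(b/2-r)+r*np.sin(t),z) for sx in(1,-1) for sy in(1,-1) for t in np.arange(0,6.28,.3)]
show('square',fit('top',g,rr(.104,.104,.006)+rr(.104,.104,0),[.5,.135,-.05],(228,177,291,242)))
show('long',fit('top',g,rr(.084,.144,.006)+rr(.084,.144,0),[.481,-.228,.33],(400,182,488,252)))
# inlay centres
for k,(u0,v0,u1,v1) in dict(long=(400,182,488,252)).items():
    b=(gray[v0:v1,u0:u1]<70).astype(np.uint8); n,L,st,ce=cv2.connectedComponentsWithStats(b); l=L[(v1-v0)//2,(u1-u0)//2]; print(k,st[l],unproj('top',ce[l]+[u0,v0],.006)[0])
    q=cv2.minAreaRect(cv2.findNonZero((L==l).astype(np.uint8))); print(q)
# timer: bright pixels in inlay area component
for t in(110,130,150):
    o=ortho('top',im,.006,.45,.55,.085,.185,.5); go=cv2.cvtColor(o,6)
    b=(gray>t).astype(np.uint8); n,L,st,_=cv2.connectedComponentsWithStats(b); u=proj('top',[.48,.14,.024]).astype(int); l=L[u[1],u[0]]; print(t,st[l])
    if l and st[l][2]<50:
        x,y,w,h=st[l][:4]
        for z in(.006,.012): show('timer',fit('top',(L==l).astype(np.uint8)*255,rr(.062,.062,.0245)+rr(.062,.062,z),[.5,.1365,-.05],(x-3,y-3,x+w+3,y+h+3)))
go=cv2.cvtColor(ortho('top',im,.006,.43,.57,.07,.21,.5),6); print('row prof',go[140:150].mean(0)[::4].astype(int).tolist()); print('col prof',go[:,125:165].mean(1)[::4].astype(int).tolist())
E
```

```text
square [0.4997 0.1365] -3.94 err 0.037
long [ 0.4813 -0.2273] 19.73 err 0.039
long [  14   13   62   45 1673] [ 0.48071979 -0.2268407   0.006     ]
((44.59123992919922, 34.87590789794922), (30.244260787963867, 56.216732025146484), 70.01689147949219)
110 [ 232  182   55   55 2399]
130 [ 232  183   55   54 2134]
150 [236 183  38  41 984]
timer [0.5037 0.1443] -6.38 err 0.17
timer [0.5036 0.1443] -7.05 err 0.183
row prof [20, 20, 23, 24, 21, 23, 22, 19, 19, 20, 62, 114, 134, 137, 150, 176, 186, 178, 153, 142, 177, 184, 183, 183, 184, 184, 184, 185, 185, 186, 186, 186, 187, 188, 188, 188, 188, 189, 190, 190, 190, 191, 192, 191, 191, 191, 191, 192, 190, 181, 155, 103, 50, 40, 77, 131, 161, 164, 156, 150, 146, 145, 131, 91, 41, 21, 24, 22, 21, 18]
col prof [20, 21, 20, 21, 21, 21, 22, 17, 45, 97, 128, 137, 139, 147, 151, 156, 159, 134, 147, 174, 184, 185, 177, 164, 147, 133, 128, 126, 135, 150, 159, 158, 156, 174, 186, 189, 188, 189, 188, 181, 172, 164, 159, 158, 167, 179, 186, 187, 181, 151, 98, 49, 43, 103, 159, 168, 163, 154, 144, 142, 140, 118, 64, 23, 17, 20, 21, 22, 22, 21]
```

Call:
step_arm --series '[[[-1,1,25],[0,0,0],93],[[0,0,35],[0,0,0],93],[[0,0,35],[0,0,0],93],[[0,0,28],[0,0,0],93],[[0,0,18],[0,0,0],93],[[0,0,12],[0,0,0],93],[[0,0,7],[0,0,0],93],[[0,0,2],[0,0,0],93],[[0,0,0],[0,0,0],93],[[0,0,0],[0,0,0],93]]'

```text
clock: 21.78
position: [0.47, 0.2979, 0.0349]
ee_rot: [0.0, 0.706, 0.708, 0.001]
force: [0.1, 0.9, 0.0]
width: 0.0926
gripper_force: 0.0
```

Call:
step_arm --series '[[[0,0,1],[0,0,0],80],[[0,0,0],[0,0,0],65],[[0,0,0],[0,0,0],50],[[0,0,0],[0,0,0],40],[[0,0,0],[0,0,0],40],[[0,0,0],[0,0,0],40],[[0,0,0],[0,0,0],40],[[0,0,0],[0,0,0],40]]'

```text
clock: 22.45
position: [0.4694, 0.2977, 0.0327]
ee_rot: [0.0, 0.706, 0.708, 0.0]
force: [-0.5, -0.4, 1.2]
width: 0.0559
gripper_force: 30.0
```

Call:
step_arm --series '[[[0,0,-10],[0,0,0],40],[[0,0,-20],[0,0,0],40],[[0,0,-30],[0,0,0],40],[[0,0,-35],[0,0,0],40],[[0,0,-35],[0,0,0],40],[[0,0,-30],[0,0,0],40],[[0,0,-10],[0,0,0],40],[[0,0,0],[0,0,0],40]]'

```text
clock: 23.12
position: [0.4701, 0.2981, 0.2063]
ee_rot: [0.001, 0.706, 0.708, 0.002]
force: [1.6, 0.5, 0.0]
width: 0.0555
gripper_force: 30.0
```

```bash
python3 go.py .4806 -.2262 .2 109.5 22
```

```text
t 23.12 p [0.4701 0.2981 0.2063] F [1.6 0.5 0. ] w 0.0555 j6 0.52 rows 22
[-23.8, 0.4, 0.2] [0.0, -0.0, -0.015]
[-23.8, 0.0, 0.2] [0.0, -0.0, -0.015]
[-23.8, -0.3, 0.2] [0.0, -0.0, -0.015]
[-23.8, -0.7, 0.2] [0.0, -0.0, -0.015]
[-23.8, -1.1, 0.2] [0.0, -0.0, -0.015]
[-23.8, -1.4, 0.2] [0.0, -0.0, -0.015]
[-23.8, -1.8, 0.2] [0.0, -0.0, -0.015]
[-23.7, -2.2, 0.2] [0.0, -0.0, -0.015]
[-23.7, -2.5, 0.2] [0.0, -0.0, -0.015]
[-23.7, -2.9, 0.2] [0.0, -0.0, -0.015]
[-23.6, -3.2, 0.3] [0.0, -0.0, -0.015]
[-23.6, -3.6, 0.3] [0.0, -0.0, -0.015]
[-23.5, -4.0, 0.3] [0.0, -0.0, -0.015]
[-23.4, -4.3, 0.3] [0.0, -0.0, -0.015]
[-23.4, -4.7, 0.3] [0.0, -0.0, -0.015]
[-23.3, -5.0, 0.3] [0.0, -0.0, -0.015]
[-23.2, -5.4, 0.3] [0.0, -0.0, -0.015]
[-23.1, -5.8, 0.3] [0.0, -0.0, -0.015]
[-23.0, -6.1, 0.3] [0.0, -0.0, -0.015]
[-22.9, -6.5, 0.3] [0.0, -0.0, -0.015]
[-22.8, -6.8, 0.3] [0.0, -0.0, -0.015]
[-22.7, -7.2, 0.3] [0.0, -0.0, -0.015]
```

Clearance over the bottle: carton underside at about 0.18 m, cap at 0.124 m.

Call:
step_arm --series '[[[-12,0,0],[0,0,-0.008],40],[[-24,0,0],[0,0,-0.015],40],[[-24,0,0],[0,0,-0.015],40],[[-24,-1,0],[0,0,-0.015],40],[[-24,-1,0],[0,0,-0.015],40],[[-24,-1,0],[0,0,-0.015],40],[[-24,-2,0],[0,0,-0.015],40],[[-24,-2,0],[0,0,-0.015],40],[[-24,-2,0],[0,0,-0.015],40],[[-24,-3,0],[0,0,-0.015],40]]'

```text
clock: 23.95
position: [0.4722, 0.0681, 0.2009]
ee_rot: [-0.001, 0.653, 0.757, -0.001]
force: [0.3, -0.5, -1.9]
width: 0.0555
gripper_force: 30.0
```

Call:
step_arm --series '[[[-24,-3,0],[0,0,-0.015],40],[[-24,-4,0],[0,0,-0.015],40],[[-24,-4,0],[0,0,-0.015],40],[[-24,-4,0],[0,0,-0.015],40],[[-24,-5,0],[0,0,-0.015],40],[[-23,-5,0],[0,0,-0.015],40],[[-23,-5,0],[0,0,-0.015],40],[[-23,-6,0],[0,0,-0.015],40],[[-23,-6,0],[0,0,-0.015],40],[[-23,-7,0],[0,0,-0.015],40]]'

```text
clock: 24.78
position: [0.474, -0.1721, 0.2009]
ee_rot: [-0.001, 0.595, 0.804, -0.0]
force: [0.4, -0.4, -1.0]
width: 0.0563
gripper_force: 30.0
```

```bash
python3 go.py .4806 -.2262 .2 109.5 3
```

```text
t 24.78 p [ 0.474  -0.1721  0.2009] F [ 0.4 -0.4 -1. ] w 0.0563 j6 -0.7 rows 3
[-17.9, -3.2, 0.3] [-0.001, -0.0, -0.015]
[-17.9, -3.4, 0.3] [-0.001, -0.0, -0.015]
[-17.8, -3.7, 0.3] [-0.001, -0.0, -0.015]
```

Call:
step_arm --series '[[[-18,-3,0],[0,0,-0.015],40],[[-17,-3,0],[0,0,-0.015],40],[[-13,-3,0],[0,0,-0.015],40],[[0,0,0],[0,0,0],40],[[0,0,0],[0,0,0],40]]'

```text
clock: 25.2
position: [0.4802, -0.2196, 0.201]
ee_rot: [-0.001, 0.577, 0.816, -0.0]
force: [0.2, 0.3, -0.6]
width: 0.0555
gripper_force: 30.0
```

```bash
python3 go.py .4806 -.2262 .05 109.5 1
```

```text
t 25.2 p [ 0.4802 -0.2196  0.201 ] F [ 0.2  0.3 -0.6] w 0.0555 j6 -0.82 rows 1
[-6.7, -1.6, 151.0] [-0.002, -0.002, -0.001]
```

Call:
step_arm --series '[[[-6,-1,25],[0,0,0],40],[[0,0,35],[0,0,0],40],[[0,0,35],[0,0,0],40],[[0,0,25],[0,0,0],40],[[0,0,17],[0,0,0],40],[[0,0,10],[0,0,0],40],[[0,0,0],[0,0,0],40],[[0,0,0],[0,0,0],40]]'

```text
clock: 25.87
position: [0.4818, -0.2251, 0.0559]
ee_rot: [-0.0, 0.577, 0.817, 0.0]
force: [-0.6, -0.3, 0.0]
width: 0.0557
gripper_force: 30.0
```

```bash
python3 go.py .4806 -.2262 .032 109.5 1; python3 - <<'E'
from fit import *
s=cams.grab_frame('scene');cv2.imwrite('pics/s9.png',s)
H,S,V=cv2.split(cv2.cvtColor(s,cv2.COLOR_BGR2HSV)); m=((H>95)&(H<125)&(S>120)&(V>40)).astype(np.uint8)*255
u,v=proj('scene',[.481,-.227,.04]).astype(int); print(u,v)
for p in(.4806,): print(((proj('scene',[[.481,-.227,.006]])-[u-60,v-50])*6).round())
cv2.imwrite('pics/s9c.png',cv2.resize(s[v-50:v+50,u-60:u+60],None,fx=6,fy=6,interpolation=2))
E
```

```text
t 25.87 p [ 0.4818 -0.2251  0.0559] F [-0.6 -0.3  0. ] w 0.0557 j6 -0.83 rows 1
[-0.6, -1.5, 23.9] [-0.0, -0.0, 0.001]
354 181
[[362. 378.]]
```

View pics/s9c.png

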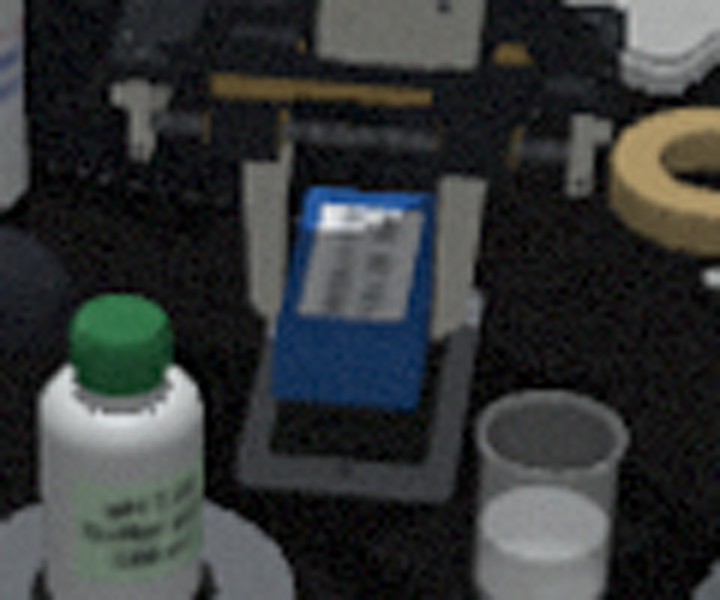

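Call:
step_arm --series '[[[-1,-1,8],[0,0,0],40],[[0,0,8],[0,0,0],40],[[0,0,4],[0,0,0],40],[[0,0,2],[0,0,0],40],[[0,0,1],[0,0,0],40],[[0,0,0],[0,0,0],40],[[0,0,0],[0,0,0],40]]'

```text
clock: 26.5
position: [0.4812, -0.2269, 0.0327]
ee_rot: [0.0, 0.577, 0.817, 0.0]
force: [-0.9, -0.3, 0.3]
width: 0.0562
gripper_force: 30.0
```

Call:
step_arm --series '[[[0,0,0],[0,0,0],60],[[0,0,0],[0,0,0],75],[[0,0,0],[0,0,0],90],[[0,0,0],[0,0,0],90],[[0,0,-15],[0,0,0],90],[[0,0,-30],[0,0,0],90],[[0,0,-35],[0,0,0],90],[[0,0,-35],[0,0,0],90],[[0,0,-35],[0,0,0],90],[[0,0,-15],[0,0,0],90]]'

```text
clock: 27.33
position: [0.4819, -0.2272, 0.2027]
ee_rot: [0.003, 0.577, 0.817, 0.0]
force: [-0.2, 0.2, 0.8]
width: 0.0897
gripper_force: 0.0
```

```bash
python3 go.py .4995 .1380 .19 87 17
```

```text
t 27.33 p [ 0.4819 -0.2272  0.2027] F [-0.2  0.2  0.8] w 0.0897 j6 -0.83 rows 17
[19.9, 8.2, 0.7] [0.0, 0.0, 0.023]
[20.1, 7.7, 0.7] [0.0, 0.0, 0.023]
[20.3, 7.2, 0.7] [0.0, 0.0, 0.023]
[20.4, 6.8, 0.7] [0.0, 0.0, 0.023]
[20.6, 6.3, 0.7] [0.0, 0.0, 0.023]
[20.7, 5.8, 0.7] [0.0, 0.0, 0.023]
[20.8, 5.3, 0.7] [0.0, 0.0, 0.023]
[21.0, 4.8, 0.7] [0.0, 0.0, 0.023]
[21.1, 4.4, 0.7] [0.0, 0.0, 0.023]
[21.2, 3.9, 0.7] [0.0, 0.0, 0.023]
[21.2, 3.4, 0.7] [0.0, 0.0, 0.023]
[21.3, 2.9, 0.7] [0.0, 0.0, 0.023]
[21.4, 2.4, 0.7] [0.0, 0.0, 0.023]
[21.4, 1.9, 0.7] [0.0, 0.0, 0.023]
[21.5, 1.4, 0.7] [0.0, 0.0, 0.023]
[21.5, 0.9, 0.7] [0.0, 0.0, 0.023]
[21.5, 0.4, 0.7] [0.0, 0.0, 0.023]
```

Call:
step_arm --series '[[[15,5,0],[0,0,0],93],[[29,10,0],[0,0,0],93],[[29,10,0],[0,0,0],93],[[29,10,0],[0,0,0],93],[[29,10,0],[0,0,0],93],[[29,10,0],[0,0,0],93],[[29,10,0],[0,0,0],93],[[29,10,0],[0,0,0],93],[[29,10,0],[0,0,0],93],[[29,10,0],[0,0,0],93]]'

```text
clock: 28.17
position: [0.4781, 0.0666, 0.1978]
ee_rot: [0.0, 0.577, 0.817, 0.0]
force: [0.7, -0.2, 0.0]
width: 0.093
gripper_force: 0.0
```

Call:
step_arm --series '[[[29,10,0],[0,0,0.05],93],[[29,8,0],[0,0,0.05],93],[[29,6,0],[0,0,0.05],93],[[29,6,0],[0,0,0.05],93],[[29,4,0],[0,0,0.05],93],[[29,4,0],[0,0,0.05],93],[[29,4,0],[0,0,0.05],93],[[15,2,0],[0,0,0],93],[[0,0,0],[0,0,0],93],[[0,0,0],[0,0,0],93]]'

```text
clock: 29.0
position: [0.4828, 0.2877, 0.1973]
ee_rot: [-0.0, 0.709, 0.705, -0.0]
force: [-0.0, -0.3, -0.3]
width: 0.093
gripper_force: 0.0
```

```bash
python3 go.py .4995 .1380 .19 87 8; python3 - <<'E'
from fit import *
s=cams.grab_frame('scene');cv2.imwrite('pics/s10.png',s);im=cams.grab_frame('top');cv2.imwrite('pics/t10.png',im)
H,S,V=cv2.split(cv2.cvtColor(im,cv2.COLOR_BGR2HSV)); blue=((H>95)&(H<125)&(S>120)&(V>60)).astype(np.uint8)*255
print(fit('top',blue,rect(.056,.110,.037)+rect(.056,.110,.006),[.481,-.227,.34],(395,175,490,255)))
f=lambda n,i,z,*r: ortho(n,i,z,*r,.5)[:300,:340]
a=f('top',im,.006,.425,.576,.05,.221);b=f('scene',s,.006,.425,.576,.05,.221);c=f('top',im,.006,.405,.556,-.315,-.144);d=f('scene',s,.006,.42,.571,-.145,.026)
cv2.imwrite('pics/o10.png',np.vstack([np.hstack([a,b]),np.hstack([c,d])]))
E
```

```text
t 29.0 p [0.4828 0.2877 0.1973] F [-0.  -0.3 -0.3] w 0.093 j6 0.5 rows 8
[-18.7, 2.2, 0.9] [-0.0, 0.0, 0.006]
[-18.7, 2.3, 0.9] [-0.0, 0.0, 0.006]
[-18.7, 2.4, 0.9] [-0.0, 0.0, 0.006]
[-18.7, 2.5, 0.9] [-0.0, 0.0, 0.006]
[-18.6, 2.6, 0.9] [-0.0, 0.0, 0.006]
[-18.6, 2.7, 0.9] [-0.0, 0.0, 0.006]
[-18.6, 2.8, 0.9] [-0.0, 0.0, 0.006]
[-18.6, 3.0, 0.9] [-0.0, 0.0, 0.006]
(array([ 0.48149394, -0.22803847,  0.34156482]), np.float64(0.04263595454198765))
```

View pics/o10.png

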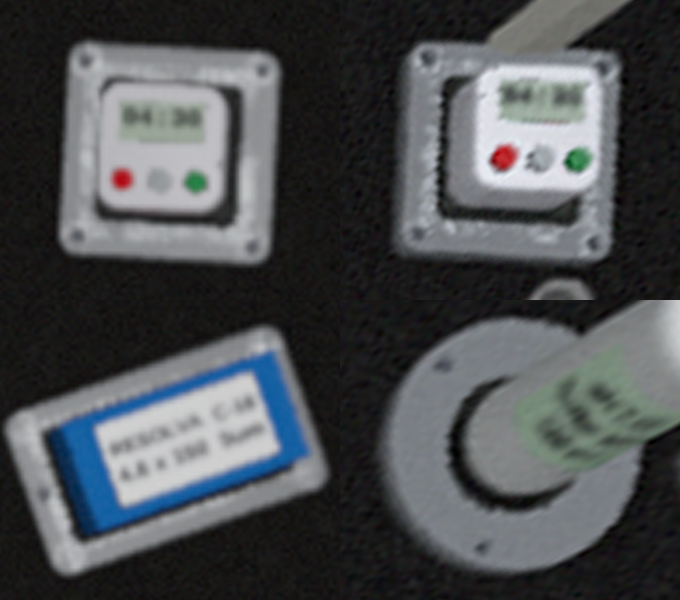

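Call:
step_arm --series '[[[-18,2,0],[0,0,0.006],93],[[-19,2,0],[0,0,0.006],93],[[-19,2,0],[0,0,0.006],93],[[-19,2,0],[0,0,0.006],93],[[-19,3,0],[0,0,0.006],93],[[-19,3,0],[0,0,0.006],93],[[-19,3,0],[0,0,0.006],93],[[-18,3,0],[0,0,0.006],93],[[0,0,0],[0,0,0],93],[[0,0,0],[0,0,0],93]]'

```text
clock: 29.93
position: [0.4984, 0.1357, 0.1979]
ee_rot: [0.0, 0.728, 0.686, 0.0]
force: [-0.2, 1.2, -0.4]
width: 0.0932
gripper_force: 0.0
```

```bash
python3 go.py .4995 .1380 .031 86.6 1
```

```text
t 29.93 p [0.4984 0.1357 0.1979] F [-0.2  1.2 -0.4] w 0.0932 j6 0.28 rows 1
[2.4, 0.9, 166.9] [0.001, -0.0, 0.0]
```

Call:
step_arm --series '[[[2,1,25],[0,0,0],93],[[0,0,35],[0,0,0],93],[[0,0,35],[0,0,0],93],[[0,0,28],[0,0,0],93],[[0,0,18],[0,0,0],93],[[0,0,12],[0,0,0],93],[[0,0,8],[0,0,0],93],[[0,0,4],[0,0,0],93],[[0,0,0],[0,0,0],93],[[0,0,0],[0,0,0],93]]'

```text
clock: 30.77
position: [0.5, 0.1392, 0.0336]
ee_rot: [0.0, 0.727, 0.687, 0.001]
force: [0.9, -0.5, 0.7]
width: 0.0932
gripper_force: 0.0
```

Call:
step_arm --series '[[[0,0,1],[0,0,0],80],[[0,0,0],[0,0,0],70],[[0,0,0],[0,0,0],60],[[0,0,0],[0,0,0],50],[[0,0,0],[0,0,0],50],[[0,0,0],[0,0,0],50],[[0,0,0],[0,0,0],50],[[0,0,0],[0,0,0],50]]'

```text
clock: 31.43
position: [0.4996, 0.139, 0.0318]
ee_rot: [0.0, 0.727, 0.687, 0.0]
force: [-0.5, -0.9, 2.8]
width: 0.0618
gripper_force: 29.9
```

```bash
python3 go.py .4983 .1365 .031 86.6 1
```

```text
t 31.43 p [0.4996 0.139  0.0318] F [-0.5 -0.9  2.8] w 0.0618 j6 0.28 rows 1
[-2.6, -1.2, 0.8] [0.0, -0.0, 0.002]
```

Call:
step_arm --series '[[[0,0,-4],[0,0,0],50],[[0,0,0],[0,0,0],50],[[-1.5,-1,0],[0,0,0],50],[[0,0,2],[0,0,0],50],[[0,0,2],[0,0,0],50],[[0,0,0],[0,0,0],50],[[0,0,0],[0,0,0],65],[[0,0,0],[0,0,0],80],[[0,0,0],[0,0,0],90],[[0,0,0],[0,0,0],90]]'

```text
clock: 32.27
position: [0.4983, 0.1376, 0.0314]
ee_rot: [-0.0, 0.727, 0.687, -0.0]
force: [-0.2, 0.9, -0.6]
width: 0.0804
gripper_force: 0.0
```

Call:
step_arm --series '[[[0,0,-15],[0,0,0],90],[[0,0,-30],[0,0,0],90],[[0,0,-35],[0,0,0],90],[[0,0,-35],[0,0,0],90],[[0,0,-35],[0,0,0],90],[[20,-5,-15],[0,0,0],90],[[30,-7,0],[0,0,0],90],[[35,-7,0],[0,0,0],90],[[35,-7,0],[0,0,0],90],[[30,-5,0],[0,0,0],90]]'

```text
clock: 33.1
position: [0.4754, 0.291, 0.1968]
ee_rot: [-0.0, 0.727, 0.687, 0.0]
force: [0.2, -0.8, -0.9]
width: 0.0902
gripper_force: 0.0
```

Call:
step_arm --series '[[[0,0,0],[0,0,0],90],[[0,0,0],[0,0,0],90],[[0,0,0],[0,0,0],90]]'

```text
clock: 33.35
position: [0.476, 0.2888, 0.1964]
ee_rot: [0.0, 0.727, 0.687, -0.0]
force: [-0.2, 0.4, 0.0]
width: 0.0901
gripper_force: 0.0
```

```bash
python3 - <<'E'
from fit import *
s=cams.grab_frame('scene');cv2.imwrite('pics/s11.png',s);im=cams.grab_frame('top');cv2.imwrite('pics/t11.png',im)
f=lambda n,i,z,*r: ortho(n,i,z,*r,.5)[:300,:340]
a=f('top',im,.006,.425,.576,.05,.221);b=f('scene',s,.006,.425,.576,.05,.221)
c=cv2.resize(s[130:370,170:442],(340,300));d=cv2.resize(im[170:302,130:500],(340,121)); d=cv2.copyMakeBorder(d,0,179,0,0,0)
cv2.imwrite('pics/o11.png',np.vstack([np.hstack([a,b]),np.hstack([c,d])]))
go=cv2.cvtColor(ortho('top',im,.006,.43,.57,.07,.21,.5),6); print('row',go[140:150].mean(0)[::4].astype(int).tolist()); print('col',go[:,125:165].mean(1)[::4].astype(int).tolist())
E
```

```text
row [19, 20, 22, 21, 22, 22, 22, 20, 21, 19, 63, 115, 136, 138, 149, 176, 186, 180, 147, 104, 137, 181, 184, 183, 183, 184, 184, 185, 185, 185, 185, 186, 187, 187, 188, 188, 188, 189, 190, 189, 190, 190, 190, 191, 190, 192, 191, 190, 191, 192, 183, 149, 85, 47, 78, 131, 161, 164, 156, 151, 145, 144, 130, 91, 40, 19, 21, 22, 20, 21]
col [21, 20, 22, 21, 21, 21, 22, 17, 44, 96, 128, 137, 139, 147, 151, 157, 161, 126, 105, 150, 180, 185, 184, 173, 156, 139, 130, 129, 130, 142, 154, 159, 162, 168, 181, 187, 188, 188, 188, 186, 178, 169, 165, 165, 166, 173, 184, 188, 187, 174, 129, 68, 44, 103, 159, 168, 163, 154, 145, 142, 140, 118, 65, 24, 18, 21, 21, 21, 21, 22]
```

View pics/o11.png

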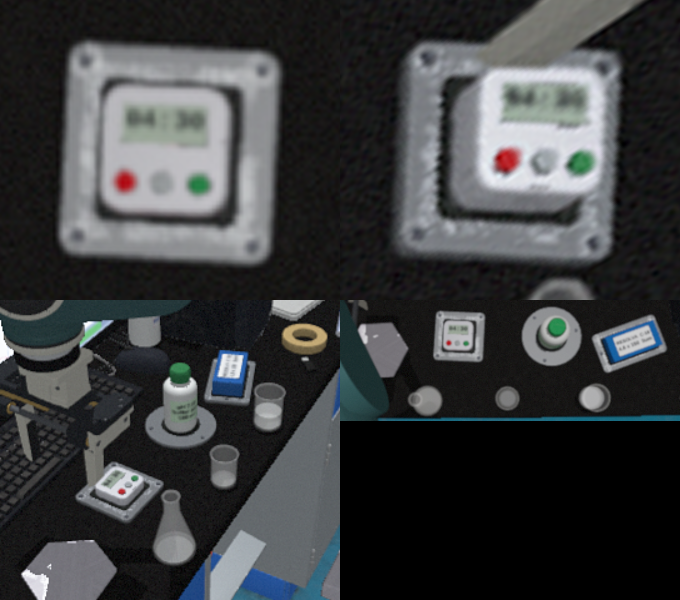

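All three are on their own plates and centred; the glassware hasn't moved.

```bash
python3 -c "
from bench import env
print(env.finish_job())"
```

```text
the job is handed in; nothing more can be done
None
```

I handed the job in at about 33 s: the bottle is on the round plate, the timer on the square plate and the carton lengthwise on the oblong plate, each centred to about 1 mm in the last camera images, with the flask and both beakers still standing where they were; no verdict was returned.

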